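# Load and evenly clamp an end-grinding fixture

### The job

Load the loose frame parts on the bench, however many there are, into the clamping fixture for end grinding: lay each in the nest made for its section, way up as it lies, and slide it back under the raised beam until it is fully home against the back stop. Then screw the yellow clamp beam down level by turning its two red knobs clockwise alternately, a small step on each, never letting one end get more than half a turn ahead of the other, until the beam is level and firmly bears on every part. Leave the grinder, spray bottle and tape measure where they are.

Things in the scene. Friction and masses are not known exactly. Their poses are not given: they have to be found in the camera images.
- fixture: green base plate 200 x 420 x 12 mm bolted to the bench, origin under its middle at bench height, x from the loading front (robot side) to the back, y to its left end. Four nests stand on it 72 mm apart, order varies. Steel back stop, 56 mm high, front face at x = +75 mm: a home part's rear end touches it. The raised beam spans x +27 to +63 mm (end blocks, knobs +8 to +82)
- nest_tee: grey nest block for the tee: open-fronted trough 60 mm wide, floor 20 mm above the bench, side walls with flared lips up to 32 mm. Every nest is up to 76 mm wide, reaches 85 mm in front of and 65 mm behind its origin, which is on the base plate below the middle of a home part; x as the fixture's. Parts go down in front of the beam, then slide back under it
- nest_square: nest block for the square tube: channel 38 mm wide, floor 30 mm above the bench, walls with flared lips up to 42 mm.
- nest_flat: nest block for the flat tube: channel 50 mm wide, floor 40 mm above the bench, walls with flared lips up to 49 mm.
- nest_channel: nest block for the channel: no walls but a middle rib 28 mm wide at its foot with a roof-shaped top, up to 48 mm above the bench, that the hollow underside of the channel straddles; shoulders 32 mm above the bench.
- tee: copper-coloured tee bar, flange 56 mm wide and 8 mm thick lying down, upright web 10 mm thick in the middle, 44 mm high in all, about 0.4 kg; 140 mm long; its origin is the middle of the part, x along its length, z up as it lies at the start, which is also the way up it sits in its nest (either end may go first). May be absent. Grip it by the web.
- square: red square tube, 34 x 34 mm, about 0.3 kg; 140 mm long; its origin is the middle of the part, x along its length, z up as it lies at the start, which is also the way up it sits in its nest (either end may go first). May be absent. 
- flat: blue rectangular tube lying flat, 46 mm wide and 24 mm high, about 0.3 kg; 140 mm long; its origin is the middle of the part, x along its length, z up as it lies at the start, which is also the way up it sits in its nest (either end may go first). May be absent. 
- channel: aluminium U channel lying legs down, 44 mm wide, 32 mm high, walls 6 mm (32 mm clear between the legs), about 0.26 kg; 140 mm long; its origin is the middle of the part, x along its length, z up as it lies at the start, which is also the way up it sits in its nest (either end may go first). May be absent. 
- beam: yellow clamp beam, black rubber face below, 300 mm long between its end blocks, 36 mm wide, 30 mm high: origin on its underside at the axis of the left spindle (as beam_left), y along the beam towards its left. It rides on two upright threaded spindles 356 mm apart and tilts when one end is lower than the other, binding at 7 mm difference
- beam_left (a point): underside of the beam on the axis of the left spindle (+y end); 71 mm above the bench when the left knob reads 0
- beam_right (a point): underside of the beam on the axis of the right spindle (-y end); 71 mm above the bench when the right knob reads 0
- knob_left (a joint): turn of the red wing knob on the left spindle, rad, growing clockwise seen from above. Each clockwise turn lowers that beam end 8 mm; the knob stays at its height. At 0 the end is fully up, 7 mm above a seated part's top; the rubber meets the parts at about 5.5, firm about 0.3 rad later. Starts at 0, stays where left, takes about 0.2 N m, much more once the beam bears
- knob_right (a joint): the same for the red wing knob on the right spindle
- knob_left_grip (a point): grip point on the axis of the left knob, 139 mm above the bench. The wing is a bar 74 mm long, 16 mm thick, 26 mm high (126 to 152 mm above the bench). The point turns with the knob, its x axis along the wing, parallel to the fixture's x when the knob reads 0
- knob_right_grip (a point): the same on the right knob
- grinder: blue angle grinder, 260 mm long, lying on the right; leave it alone
- spray: green spray bottle, 190 mm high, 68 mm across; leave it alone
- tape: yellow tape measure, 75 x 45 x 68 mm, standing behind the fixture; leave it alone
- seat_tee (a point): where the middle of the tee lies when it is fully home in its nest (axes as the nest); every part's top is then 64 mm above the bench
- seat_square (a point): where the middle of the square lies when it is fully home in its nest (axes as the nest); every part's top is then 64 mm above the bench
- seat_flat (a point): where the middle of the flat lies when it is fully home in its nest (axes as the nest); every part's top is then 64 mm above the bench
- seat_channel (a point): where the middle of the channel lies when it is fully home in its nest (axes as the nest); every part's top is then 64 mm above the bench
Not all that is in view belongs to the job. Several things have the shape of the flat; the one meant has the colours described above.

How it is judged:
By the outcome, as a careful person would: the job done as asked, in the order asked, and still so for the second after the job is handed in, with the robot touching nothing.
Of tee, square, flat, channel only 2 to 4 are there at a start; the rules pass over those that are not, and their reading is None.
At some moment in a run one of tee, square, flat, channel may be knocked a few centimetres aside while the robot is not near it.
Once in a run the grip may slacken for a moment while it holds something.
It also fails if it takes over 210 s, if anything falls off the work surface, if the arm or the gripper's body presses on something with over 40 N, if the wrist force passes 120 N, or if a joint passes its speed limit or range.

### The arm

A 6-joint arm with a two-finger parallel gripper is mounted at the origin on the work surface. World frame = base frame: x ahead of the robot, y to its left, z up, the work surface at z = 0. Lengths are in mm, angles in rad, forces in N, time in s.
With the tool pointing down it reaches from about 375 to 900 mm from the base axis. Payload 3.1 kg.
Tool frame: the origin (TCP) lies at the centre of the arm's flange, where the gripper is bolted on; the fingertips stand 182 mm ahead of it and the grasp point (between the pads) lies 164 mm ahead of it; x points along the fingers, y is the direction in which the jaws open and shut, and the axes are right-handed (so a half turn about x gives the same grasp; the last joint's range is limited). The gripper opens to 87 mm and grips with 3 to 60 N. Pads are 19 mm wide; open, the fingers measure 117 mm over their backs; the gripper's body (75 mm by 190 mm) begins 51 mm behind the grasp point.
Start: joints at [1.085, 0.527, 1.433, -0, 1.181, -0.178], TCP at [188.716, 595.806, 404.748] pointing down, gripper open.
Joint ranges: [-3.08, 3.08], [-0.75, 2.2], [0.22, 2.44], [-1.43, 4.57], [0, 2.65], [-2.85, 2.85]. Speed limits (rad/s): [2.79, 2.79, 3.14, 3.14, 3.14, 3.14].

### API

Orientations are given as a rotation vector (axis times angle).
In Python, from cell import env gives the robot as it stands.
- The arm moves only by the tool move_arm, never from a script. Its argument "series" is a list of rows, each an object with "xyz": the shift along the world's x, y, z in cm, a list of three; "dr": the turn, a rotation vector about the world's x, y, z in rad, a list of three. In form: [{"xyz": [tx, ty, tz], "dr": [wx, wy, wz]}, ...]. A call has exactly 8 rows; each row shifts and turns the commanded pose from where the row before left it; what a row does not reach is not made up. A row lasts 1/12 s, in which the tool goes at most 41.7 mm and 7.16 degrees, less where a joint would pass 70% of its speed; a pose out of reach is approached as far as the arm can. A call with a gripper value outside its range is refused whole. "claw" is the finger opening in cm, from 0 to 8.7, set as the call begins (left out, the last holds). The fingers move at their own pace and stop on an object; the grip force is fixed at half the most. Time passes only in rows, so rows that do not move let the fingers close, or fill a call up. It gives the time, the measured TCP pose, the force and the opening at its end, in the units of the state.
- env.get_obs(): the state, without advancing time (a new reading comes with each control period).
- env.grab_frame(name): name is "scene" or "top"; returns (picture, depth): 400x640x3 uint8, red, green, blue; 400x640 float32, mm along the optical axis (not along the pixel's ray), 0 where there is no reading.
- env.calibration(name): a dict with "camera_matrix" (3x3 intrinsics, pixels), "dist_coeffs" ([k1, k2, p1, p2, k3] as OpenCV has them; the pictures are not rectified), "world_from_camera" (4x4, takes a point from camera to world coordinates). Camera axes: x right, y down, z forward; pixel columns grow to the right and rows downward; lengths in mm; the calibration is good to about 2 mm. A picture is of the moment at which its call begins. calibration takes no time and is no camera call.
- env.sign_off(): hands the job in, once; it reports no verdict.
Trained networks look in the newest picture that a camera, given by its name, has taken for a name from the list of things; names that differ only in an ending like _2 or _b are one class to them, and where a whole thing is asked for, a point or a joint stands for the part that bears it (a point fixed in the world has none). Each returns a list of dicts, best first, with "conf" (0 to 1); they miss things now and then, are a little off and sometimes report something else, mostly with a low value. They report only what shows in the picture. A call takes as long as a camera call. They do not tell look-alikes from the thing itself.
- env.boxes_of(camera, label): "rect" ([centre column, centre row, width, height] in pixels, round what is visible of it).
- env.tip_of(camera, label): "point" ([row, column] in pixels: a listed point, or the origin of a listed thing).
The state is a dict: "time_s": time; "joints": joint angles; "qvel": joint speeds; "joint_efforts": joint torques, N m; "ee_pos": TCP position; "orientation": TCP orientation; "wrist_force": force on the tool from outside, world axes, zero at the start; "ft_torque": the same for the moment, N m; "gripper_width": finger opening in mm.
Only numpy, scipy, OpenCV 4.12 (cv2) and the standard library are available. Lean on these libraries where they do the work, as an engineer would, in place of code of your own. Each camera call takes 0.05 s, during which the arm holds its last target. There are 200 camera calls.

## Working session

There is one attempt and no reset: what is moved stays moved. The work goes in short steps, Python scripts to look and compute and a tool call to move; the robot and the scene stay as the last step left them, time stands still between calls to the robot, and variables do not carry over. Pictures are saved under pics/ and viewed, about 12 in all and at most 16, crops included, and the job is handed in when it is done.

Besides the shell and the picture viewer there is one more tool, called after "Emit:" as name(argument=value, ...) on one line, values as JSON. move_arm: Moves the arm, as the interface text tells. Its arguments: {"type":"object","properties":{"series":{"type":"array","items":{"type":"object","properties":{"xyz":{"type":"array","items":{"type":"number"}},"dr":{"type":"array","items":{"type":"number"}}}}},"claw":{"type":"number"}},"required":["series"]}

```bash
ls; mkdir -p pics; cat > h.py <<'E'
import numpy as np, cv2
from cell import env
def frame(c,fn=None):
    im,d=env.grab_frame(c)
    if fn: cv2.imwrite('pics/'+fn,im[:,:,::-1])
    return im,d
def p2w(c,row,col,d=None,z=None):
    k=env.calibration(c);K=np.array(k['camera_matrix'],float);D=np.array(k['dist_coeffs'],float);T=np.array(k['world_from_camera'],float)
    u=cv2.undistortPoints(np.array([[[col,row]]],float),K,D)[0,0]
    r=np.array([u[0],u[1],1.])
    if z is not None:
        rw=T[:3,:3]@r; s=(z-T[2,3])/rw[2]; return T[:3,3]+s*rw
    return T[:3,:3]@(r*d)+T[:3,3]
def w2p(c,p):
    k=env.calibration(c);T=np.linalg.inv(np.array(k['world_from_camera'],float))
    q=cv2.projectPoints(np.array([p],float),cv2.Rodrigues(T[:3,:3])[0],T[:3,3],np.array(k['camera_matrix'],float),np.array(k['dist_coeffs'],float))[0][0,0]
    return q[::-1]
E
python3 - <<'E'
from h import *
for c in('scene','top'):
    im,d=frame(c,c+'1.png')
    np.savez(c+'1.npz',im=im,d=d)
    print(c,np.round(env.calibration(c)['world_from_camera'],3).tolist(),np.round(env.calibration(c)['camera_matrix'],1).tolist())
    for n in['tee','square','flat','channel','nest_tee','nest_square','nest_flat','nest_channel','knob_left_grip','knob_right_grip','beam_left','fixture']:
        r=env.tip_of(c,n)
        for t in r[:3]:
            a,b=t['point'];i,j=int(round(a)),int(round(b))
            dd=d[min(max(i,0),399),min(max(j,0),639)]
            print(n,round(t['conf'],2),round(a),round(b),p2w(c,a,b,dd).round() if dd>0 else None)
print(env.get_obs())
E
```

```text
pics
scene [[-0.035, 0.721, -0.692, 1289.535], [0.999, 0.012, -0.038, 94.001], [-0.019, -0.693, -0.721, 904.142], [0.0, 0.0, 0.0, 1.0]] [[391.1, 0.0, 321.8], [0.0, 391.1, 200.7], [0.0, 0.0, 1.0]]
tee 0.78 220 429 [515. 370.  22.]
square 0.79 204 184 [ 477. -378.   36.]
square 0.72 295 300 [787.   5.  40.]
square 0.58 216 404 [504. 298.  25.]
flat 0.81 216 407 [503. 305.  23.]
flat 0.67 217 481 [502. 530.  21.]
flat 0.63 178 441 [331. 440.  21.]
channel 0.94 210 212 [ 496. -286.   30.]
nest_tee 0.63 239 341 [640. 106.  83.]
nest_square 0.73 233 289 [635. -33.  95.]
nest_flat 0.97 238 315 [637.  38.  81.]
nest_flat 0.65 255 431 [667. 346.  53.]
nest_flat 0.61 265 162 [ 709. -372.   42.]
nest_channel 0.75 233 266 [633. -94.  91.]
knob_left_grip 0.49 220 368 [632. 174. 151.]
knob_right_grip 0.81 214 228 [ 621. -188.  153.]
knob_right_grip 0.7 237 364 [649. 168. 101.]
beam_left 0.43 258 430 [665. 349.  35.]
fixture 0.86 237 301 [637.  -0.  83.]
fixture 0.38 205 185 [ 480. -377.   33.]
top [[0.09, -0.97, 0.224, 217.351], [-0.996, -0.088, 0.016, 55.29], [0.004, -0.225, -0.974, 1571.582], [0
[... 1077 characters left out ...]
64.   1.  51.]
{'time_s': 1.3, 'joints': array([ 1.08552567e+00,  5.27476551e-01,  1.43271040e+00,  1.39775807e-05,
        1.18140963e+00, -1.78498933e-01]), 'qvel': array([ 1.66963982e-03, -1.64862771e-03, -1.52019233e-03,  4.66333954e-05,
       -3.91351237e-04,  2.50113377e-03]), 'joint_efforts': array([ 1.17122690e-03, -4.40010631e+01, -1.76980984e+01,  6.34806021e-02,
        5.05014346e-02,  2.86969142e-07]), 'ee_pos': array([188.69508628, 595.80428766, 404.75950322]), 'orientation': array([ 0.24077219,  1.55736665, -0.24077139]), 'wrist_force': array([-0.52766443, -0.58404506,  0.40152343]), 'ft_torque': array([0.00865134, 0.01859748, 0.00708258]), 'gripper_width': 87.09133308171704}
```

```bash
python3 - <<'E'
import cv2
a=cv2.imread('pics/top1.png');a=a[130:300,160:500]
cv2.imwrite('pics/top1c.png',cv2.resize(a,None,fx=2.35,fy=2.35,interpolation=cv2.INTER_CUBIC))
a=cv2.imread('pics/scene1.png');a=a[150:330,130:530]
cv2.imwrite('pics/scene1c.png',cv2.resize(a,None,fx=2,fy=2,interpolation=cv2.INTER_CUBIC))
E
```

```text
(no output)
```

View pics/top1c.png

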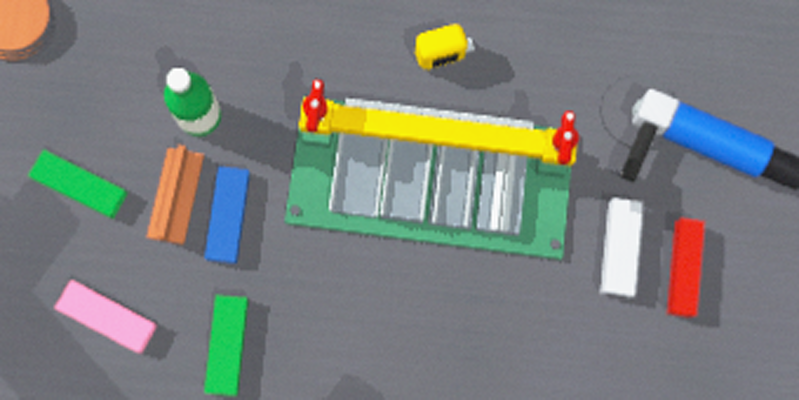

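View pics/scene1c.png

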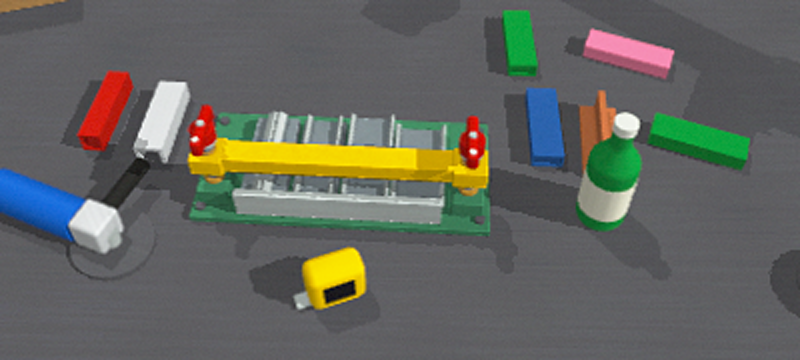

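All four parts are here. In the top crop (scale 2.35) they are the copper tee (175,195), blue flat (227,215), white channel (622,247) and red square (686,267). The flat look-alikes are green (77,183), green (226,345) and pink (105,315); only the one at (227,215) is blue. The nests from left to right look like tee, flat, square, channel.

```bash
cat > m.py <<'E'
from h import *
def cloud(c,im,d):
    k=env.calibration(c);K=np.array(k['camera_matrix'],float);D=np.array(k['dist_coeffs'],float);T=np.array(k['world_from_camera'],float)
    v,u=np.mgrid[0:400,0:640]
    n=cv2.undistortPoints(np.stack([u,v],-1).reshape(-1,1,2).astype(float),K,D).reshape(-1,2)
    r=np.c_[n,np.ones(len(n))]
    W=(r*d.reshape(-1,1))@T[:3,:3].T+T[:3,3]
    return W.reshape(400,640,3),(r@T[:3,:3].T).reshape(400,640,3),T[:3,3]
HS=dict(square=(0,6,150,34),flat=(105,120,120,24),tee=(7,14,100,44),channel=None)
def part(n,c,im,d,reg,ztop):
    W,R,o=cloud(c,im,d); h=cv2.cvtColor(im,cv2.COLOR_RGB2HSV).astype(int)
    if n=='channel': m=(h[...,1]<40)&(h[...,2]>150)
    else:
        a,b,s,_=HS[n]; m=(h[...,0]>=a)&(h[...,0]<=b)&(h[...,1]>s)
    m&=(d>0)&(W[...,0]>reg[0])&(W[...,0]<reg[1])&(W[...,1]>reg[2])&(W[...,1]<reg[3])
    zt=W[...,2][m]
    m&=np.abs(W[...,2]-ztop)<(9 if n!='tee' else 14)
    s=(ztop-o[2])/R[...,2]; P=(o+R*s[...,None])[m][:,:2]
    if len(P)<20: print(n,c,'few',len(P));return
    (x,y),(w,l),a=cv2.minAreaRect(P.astype(np.float32))
    C=np.cov((P-P.mean(0)).T);e,v=np.linalg.eigh(C);ax=v[:,1]; ax=ax*np.sign(ax[0])
    print(n,c,len(P),'med',np.median(P,0).round(1),'mean',P.mean(0).round(1),'rect',round(x,1),round(y,1),round(w,1),round(l,1),round(a,1),'yaw',np.degrees(np.arctan2(ax[1],ax[0])).round(1),'z',np.median(zt).round(1))
E
python3 - <<'E'
from m import *
for c in('top','scene'):
    z=np.load(c+'1.npz');im,d=z['im'],z['d']
    for n,r,zt in[('tee',(400,620,325,440),44),('flat',(400,620,250,350),24),('channel',(400,580,-340,-240),32),('square',(400,600,-450,-330),34)]: part(n,c,im,d,r,zt)
    W,R,o=cloud(c,im,d);h=cv2.cvtColor(im,cv2.COLOR_RGB2HSV).astype(int)
    box=(W[...,0]>400)&(W[...,0]<760)&(abs(W[...,1])<240)&(d>0)
    g=box&(h[...,0]>60)&(h[...,0]<90)&(h[...,1]>90)&(W[...,2]<25)
    P=(o+R*((12-o[2])/R[...,2])[...,None])[g][:,:2]
    print(c,'plate',[np.round(t,1) for t in cv2.minAreaRect(P.astype(np.float32))],'med',np.median(W[...,2][g]))
    ye=box&(h[...,0]>20)&(h[...,0]<34)&(h[...,1]>150)&(abs(W[...,2]-101)<8)
    P=(o+R*((101-o[2])/R[...,2])[...,None])[ye][:,:2]
    print(c,'beam',len(P),[np.round(t,1) for t in cv2.minAreaRect(P.astype(np.float32))])
    for s in(1,-1):
        k=box&((h[...,0]<6)|(h[...,0]>174))&(h[...,1]>150)&(abs(W[...,2]-152)<8)&(W[...,1]*s>0)
        P=(o+R*((152-o[2])/R[...,2])[...,None])[k][:,:2]
        if len(P)>5: print(c,'knob',s,len(P),P.mean(0).round(1),[np.round(t,1) for t in cv2.minAreaRect(P.astype(np.float32))])
    # corners of nests: profile along y at fixture front for top
    if c=='top':
        np.set_printoptions(linewidth=250)
        for x in(540,560):
            m=box&(abs(W[...,0]-x)<3)&(abs(W[...,1])<170); i=np.argsort(-W[...,1][m])
            print(x,[(int(a),int(b)) for a,b in zip(W[...,1][m][i],W[...,2][m][i])])
E
```

```text
tee top 148 med [505.1 374.4] mean [504.9 374.3] rect 505.7 373.7 14.0 138.3 84.7 yaw -5.3 z 10.5
flat top 523 med [482.5 292. ] mean [483.1 292.1] rect 483.7 292.0 47.1 139.8 88.7 yaw -1.4 z 23.7
channel top 530 med [ 485.4 -295.4] mean [ 485.8 -295.5] rect 486.5 -295.2 47.1 140.5 87.4 yaw -2.6 z 32.1
square top 404 med [ 466. -390.] mean [ 466.4 -390. ] rect 466.5 -389.5 37.6 135.5 86.0 yaw -4.3 z 33.5
top plate [array([569. ,  -6.2]), array([418.5, 198.6]), np.float64(87.7)] med 12.352832474978186
top beam 1042 [array([619.4,  -7.6]), array([399.5,  46.9]), np.float64(87.6)]
top knob 1 93 [623.5 168.5] [array([624.9, 167.2]), array([71.7, 26.3]), np.float64(6.0)]
top knob -1 99 [ 607.9 -183.9] [array([ 611.8, -182.7]), array([69. , 29.6]), np.float64(16.4)]
540 [(169, 4), (168, 17), (165, 14), (164, 16), (161, 12), (161, 16), (158, 13), (158, 11), (154, 15), (154, 14), (151, 9), (147, 5), (147, 13), (144, 17), (143, 19), (139, 32), (136, 35), (136, 27), (136, 34), (132, 30), (132, 25), (129, 22), (126, 24), (125, 22), (122, 24), (118, 23), (115, 14), (115, 17), (111, 23), (108, 25
[... 3341 characters left out ...]
 -5.6 z 10.3
flat scene 557 med [484.  292.5] mean [483.9 292.4] rect 483.8 292.1 48.4 147.6 88.8 yaw -1.4 z 24.6
channel scene 530 med [ 488.9 -293.9] mean [ 487. -294.] rect 486.8 -294.1 49.3 146.6 87.2 yaw -2.3 z 32.7
square scene 391 med [ 471.2 -389.9] mean [ 469. -390.] rect 467.2 -389.5 40.4 143.7 86.0 yaw -3.2 z 33.5
scene plate [array([571.1,  -6.6]), array([420.1, 206.1]), np.float64(87.8)] med 12.615061094907333
scene beam 1664 [array([623. ,  -7.7]), array([398.8,  50.8]), np.float64(87.9)]
scene knob 1 143 [631.  168.7] [array([630.5, 170.2]), array([30.7, 77.7]), np.float64(73.1)]
scene knob -1 137 [ 617.6 -182.2] [array([ 615.7, -183.9]), array([77.3, 26.1]), np.float64(10.8)]
```

```bash
cat > st.py <<'E'
from h import *
from scipy.spatial.transform import Rotation as Ro
import sys
o=env.get_obs();R=Ro.from_rotvec(o['orientation']).as_matrix()
g=o['ee_pos']+164*R[:,0];a=np.degrees(np.arctan2(R[1,1],R[0,1]))
print('t',round(o['time_s'],2),'grasp',g.round(1),'down',R[:,0].round(3),'jawyaw',a.round(2),'j6',o['joints'][5].round(2),'F',o['wrist_force'].round(1),'w',round(o['gripper_width'],1))
if len(sys.argv)>4:
    t=np.array(list(map(float,sys.argv[1:4])));y=float(sys.argv[4]);dy=(y-a+90)%180-90
    print('delta cm',((t-g)/10).round(2),'dyaw rad',np.radians(dy).round(3))
E
python3 st.py 505 374 32 84.6
```

```text
t 1.3 grasp [188.7 595.8 240.8] down [-0.  0. -1.] jawyaw 72.42 j6 -0.18 F [-0.5 -0.6  0.4] w 87.1
delta cm [ 31.63 -22.18 -20.88] dyaw rad 0.213
```

Emit:
move_arm(series=[{"xyz":[3.2,-2.2,0],"dr":[0,0,0.03]},{"xyz":[3.2,-2.2,0],"dr":[0,0,0.03]},{"xyz":[3.2,-2.2,0],"dr":[0,0,0.03]},{"xyz":[3.2,-2.2,0],"dr":[0,0,0.03]},{"xyz":[3.2,-2.2,0],"dr":[0,0,0.03]},{"xyz":[3.2,-2.2,0],"dr":[0,0,0.03]},{"xyz":[3.2,-2.2,0],"dr":[0,0,0.03]},{"xyz":[3.2,-2.2,0],"dr":[0,0,0.0]}], claw=4.0)

```text
time_s: 1.97
ee_pos: [446.1, 418.5, 404.9]
orientation: [0.075, 1.569, -0.075]
wrist_force: [0.3, 0.9, -0.7]
gripper_width: 43.8
```

Emit:
move_arm(series=[{"xyz":[3.0,-2.2,0],"dr":[0,0,0]},{"xyz":[3.0,-2.3,0],"dr":[0,0,0]},{"xyz":[0,0,-3],"dr":[0,0,0]},{"xyz":[0,0,-3],"dr":[0,0,0]},{"xyz":[0,0,-3],"dr":[0,0,0]},{"xyz":[0,0,-3],"dr":[0,0,0]},{"xyz":[0,0,0],"dr":[0,0,0]},{"xyz":[0,0,0],"dr":[0,0,0]}])

```text
time_s: 2.63
ee_pos: [504.4, 374.5, 283.3]
orientation: [0.075, 1.573, -0.078]
wrist_force: [0.6, 0.8, 0.3]
gripper_width: 40.1
```

```bash
cat > look.py <<'E'
from m import *
import sys
fn=sys.argv[1]
for c in('top','scene'):
    im,d=frame(c,c+fn+'.png')
    for n,r,zt in[('tee',(380,620,335,440),44),('flat',(380,620,230,350),24),('channel',(380,580,-350,-240),32),('square',(380,600,-450,-330),34)]:
        if n in sys.argv[2:]: part(n,c,im,d,r,zt)
E
python3 look.py 2 tee; python3 st.py 505 374 32 84.6
python3 - <<'E'
import cv2
a=cv2.imread('pics/top2.png')[130:300,160:330];b=cv2.imread('pics/scene2.png')[130:300,350:520]
cv2.imwrite('pics/c2.png',cv2.resize(cv2.hconcat([a,b]),None,fx=2.3,fy=2.3,interpolation=cv2.INTER_CUBIC))
E
```

```text
tee top few 0
tee scene 110 med [488.3 377.1] mean [486.3 377. ] rect 483.0 376.8 14.4 99.8 85.0 yaw -6.2 z 10.5
t 2.73 grasp [505.9 375.5 122.4] down [ 0.003  0.001 -1.   ] jawyaw 84.46 j6 -1.01 F [ 0.3 -0.5  0.6] w 40.1
delta cm [-0.09 -0.15 -9.04] dyaw rad 0.002
```

View pics/c2.png

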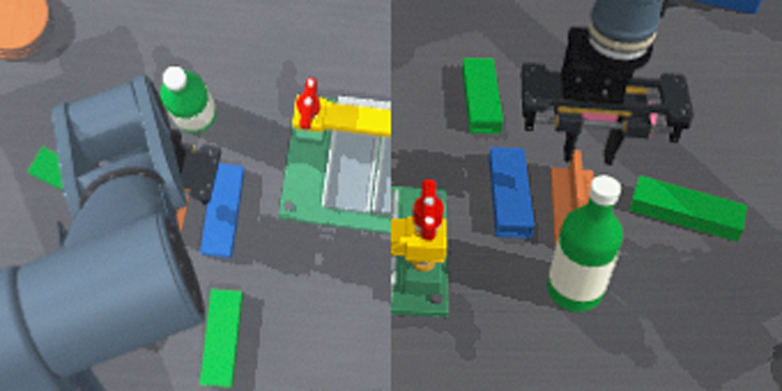

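Emit:
move_arm(series=[{"xyz":[0,-0.1,-2.5],"dr":[0,0,0]},{"xyz":[0,0,-2.5],"dr":[0,0,0]},{"xyz":[0,0,-2],"dr":[0,0,0]},{"xyz":[0,0,-1.2],"dr":[0,0,0]},{"xyz":[0,0,-0.8],"dr":[0,0,0]},{"xyz":[0,0,0],"dr":[0,0,0]},{"xyz":[0,0,0],"dr":[0,0,0]},{"xyz":[0,0,0],"dr":[0,0,0]}])

```text
time_s: 3.4
ee_pos: [505.4, 374.2, 196.3]
orientation: [0.077, 1.567, -0.075]
wrist_force: [-0.1, 0.2, 0.0]
gripper_width: 39.5
```

Emit:
move_arm(series=[{"xyz":[0,0,0],"dr":[0,0,0]},{"xyz":[0,0,0],"dr":[0,0,0]},{"xyz":[0,0,0],"dr":[0,0,0]},{"xyz":[0,0,0],"dr":[0,0,0]},{"xyz":[0,0,0],"dr":[0,0,0]},{"xyz":[0,0,0],"dr":[0,0,0]},{"xyz":[0,0,0],"dr":[0,0,0]},{"xyz":[0,0,0],"dr":[0,0,0]}], claw=0)

```text
time_s: 4.07
ee_pos: [504.9, 374.4, 195.0]
orientation: [0.077, 1.568, -0.075]
wrist_force: [0.4, 3.9, 0.4]
gripper_width: 10.0
```

```bash
python3 st.py 515 103.5 110 87.7
```

```text
t 4.07 grasp [505.1 374.6  31. ] down [ 0.001  0.001 -1.   ] jawyaw 84.44 j6 -1.01 F [0.4 3.9 0.4] w 10.0
delta cm [  0.99 -27.11   7.9 ] dyaw rad 0.057
```

Emit:
move_arm(series=[{"xyz":[0,0,2.0],"dr":[0,0,0]},{"xyz":[-0.5,0,2.5],"dr":[0,0,0.02]},{"xyz":[-1,0,2.5],"dr":[0,0,0.02]},{"xyz":[-1,-2.1,2],"dr":[0,0,0.017]},{"xyz":[0,-3,0],"dr":[0,0,0]},{"xyz":[0,-3,0],"dr":[0,0,0]},{"xyz":[0,-3,0],"dr":[0,0,0]},{"xyz":[0,-3,0],"dr":[0,0,0]}])

```text
time_s: 4.73
ee_pos: [478.5, 231.2, 284.0]
orientation: [0.029, 1.574, -0.032]
wrist_force: [0.1, 0.1, -3.7]
gripper_width: 9.5
```

Emit:
move_arm(series=[{"xyz":[0,-3,0],"dr":[0,0,0]},{"xyz":[0,-3,0],"dr":[0,0,0]},{"xyz":[0,-3,0],"dr":[0,0,0]},{"xyz":[0.5,-2.5,0],"dr":[0,0,0]},{"xyz":[1,-1.5,0],"dr":[0,0,0]},{"xyz":[1,0,0],"dr":[0,0,0]},{"xyz":[0.7,0,0],"dr":[0,0,0]},{"xyz":[0,0,0],"dr":[0,0,0]}])

```text
time_s: 5.4
ee_pos: [513.4, 102.9, 284.5]
orientation: [0.032, 1.569, -0.031]
wrist_force: [0.8, 0.1, -4.1]
gripper_width: 9.7
```

```bash
python3 look.py 3; python3 st.py 521 103.5 52 87.7
python3 - <<'E'
import cv2
a=cv2.imread('pics/top3.png')[130:280,260:430];b=cv2.imread('pics/scene3.png')[140:290,240:410]
cv2.imwrite('pics/c3.png',cv2.resize(cv2.hconcat([a,b]),None,fx=2.35,fy=2.35,interpolation=cv2.INTER_CUBIC))
E
```

```text
t 5.5 grasp [511.  103.7 120.3] down [-0.002  0.    -1.   ] jawyaw 87.79 j6 -1.55 F [-0.8 -0.2 -4.4] w 9.5
delta cm [ 1.   -0.02 -6.83] dyaw rad -0.002
```

View pics/c3.png

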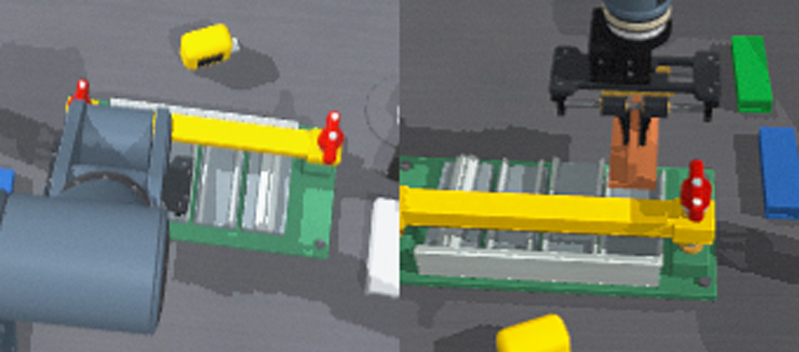

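Emit:
move_arm(series=[{"xyz":[0.5,0,-1.5],"dr":[0,0,0]},{"xyz":[0.5,0,-1.5],"dr":[0,0,0]},{"xyz":[0,0,-1.2],"dr":[0,0,0]},{"xyz":[0,0,-0.8],"dr":[0,0,0]},{"xyz":[0,0,-0.6],"dr":[0,0,0]},{"xyz":[0,0,-0.6],"dr":[0,0,0]},{"xyz":[0,0,-0.6],"dr":[0,0,0]},{"xyz":[0,0,0],"dr":[0,0,0]}])

```text
time_s: 6.17
ee_pos: [521.4, 103.1, 215.9]
orientation: [0.031, 1.572, -0.031]
wrist_force: [0.3, 0.7, -5.6]
gripper_width: 9.6
```

```bash
python3 st.py 521 103.5 51 87.7
```

```text
t 6.17 grasp [521.2 103.1  51.9] down [-0.001  0.    -1.   ] jawyaw 87.73 j6 -1.55 F [ 0.3  0.7 -5.6] w 9.6
delta cm [-0.02  0.04 -0.09] dyaw rad -0.001
```

Emit:
move_arm(series=[{"xyz":[0,0,-0.1],"dr":[0,0,0]},{"xyz":[0,0,0],"dr":[0,0,0]},{"xyz":[0,0,0],"dr":[0,0,0]},{"xyz":[0,0,0],"dr":[0,0,0]},{"xyz":[0,0,0],"dr":[0,0,0]},{"xyz":[0,0,0],"dr":[0,0,0]},{"xyz":[0,0,2.5],"dr":[0,0,0]},{"xyz":[0,0,2.5],"dr":[0,0,0]}], claw=3.5)

```text
time_s: 6.83
ee_pos: [521.1, 102.7, 265.1]
orientation: [0.031, 1.575, -0.031]
wrist_force: [0.8, 0.3, -0.3]
gripper_width: 34.7
```

Emit:
move_arm(series=[{"xyz":[-3,0.12,0],"dr":[0,0,0]},{"xyz":[-3,0.12,0],"dr":[0,0,0]},{"xyz":[-3,0.12,0],"dr":[0,0,0]},{"xyz":[0,0,-1.5],"dr":[0,0,0]},{"xyz":[0,0,-1.5],"dr":[0,0,0]},{"xyz":[0,0,-1.3],"dr":[0,0,0]},{"xyz":[0,0,0],"dr":[0,0,0]},{"xyz":[0,0,0],"dr":[0,0,0]}], claw=0)

```text
time_s: 7.5
ee_pos: [431.7, 106.4, 222.6]
orientation: [0.031, 1.572, -0.031]
wrist_force: [0.1, -0.0, -0.6]
gripper_width: 0.7
```

```bash
cat > fx.py <<'E'
from m import *
import sys
C=np.array([569.5,-6.4]);X=np.array([.9992,-.040]);Y=np.array([.040,.9992])
NY=dict(tee=108,flat=36,square=-36,channel=-108)
def f2w(x,y): return C+x*X+y*Y
if __name__=='__main__':
  n=sys.argv[1]; print(n,[(x,f2w(x,NY[n]).round(1).tolist()) for x in(-142,-75,-52,5)])
E
python3 fx.py tee; python3 st.py; python3 - <<'E'
from h import *
import cv2
im,d=frame('scene');cv2.imwrite('pics/c4.png',cv2.resize(im[140:260,240:440,::-1],None,fx=4,fy=4,interpolation=cv2.INTER_CUBIC))
E
```

```text
tee [(-142, [431.9, 107.2]), (-75, [498.9, 104.5]), (-52, [521.9, 103.6]), (5, [578.8, 101.3])]
t 7.5 grasp [431.5 106.4  58.6] down [-0.001  0.    -1.   ] jawyaw 87.72 j6 -1.54 F [ 0.1 -0.  -0.6] w 0.7
```

View pics/c4.png

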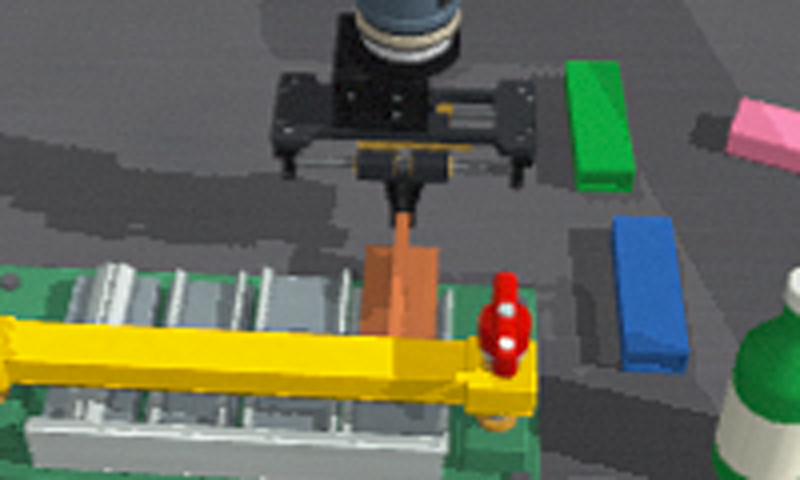

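The tee sits straight in the left trough (365–438, 250–330), with the closed fingers in front of its web. I'll push it now.

Emit:
move_arm(series=[{"xyz":[0.9,-0.03,0],"dr":[0,0,0]},{"xyz":[0.9,-0.03,0],"dr":[0,0,0]},{"xyz":[0.9,-0.03,0],"dr":[0,0,0]},{"xyz":[0.9,-0.03,0],"dr":[0,0,0]},{"xyz":[0.9,-0.03,0],"dr":[0,0,0]},{"xyz":[0.9,-0.03,0],"dr":[0,0,0]},{"xyz":[0.6,-0.03,0],"dr":[0,0,0]},{"xyz":[0,0,0],"dr":[0,0,0]}])

```text
time_s: 8.22
ee_pos: [493.9, 104.2, 223.2]
orientation: [0.032, 1.566, -0.031]
wrist_force: [0.2, 1.2, -0.2]
gripper_width: 0.5
```

Emit:
move_arm(series=[{"xyz":[0.15,0,0],"dr":[0,0,0]},{"xyz":[0.15,0,0],"dr":[0,0,0]},{"xyz":[0.15,0,0],"dr":[0,0,0]},{"xyz":[0.1,0,0],"dr":[0,0,0]},{"xyz":[0.1,0,0],"dr":[0,0,0]},{"xyz":[0,0,0],"dr":[0,0,0]},{"xyz":[0,0,0],"dr":[0,0,0]},{"xyz":[0,0,0],"dr":[0,0,0]}])

```text
time_s: 8.88
ee_pos: [495.9, 104.3, 222.7]
orientation: [0.031, 1.578, -0.031]
wrist_force: [-6.9, -0.8, 6.9]
gripper_width: 0.4
```

```bash
python3 st.py
```

```text
t 8.88 grasp [494.8 104.2  58.7] down [-0.007 -0.    -1.   ] jawyaw 87.75 j6 -1.54 F [-6.9 -0.8  6.9] w 0.4
```

Emit:
move_arm(series=[{"xyz":[0.2,0,0],"dr":[0,0,0]},{"xyz":[0.2,0,0],"dr":[0,0,0]},{"xyz":[0.2,0,0],"dr":[0,0,0]},{"xyz":[0,0,0],"dr":[0,0,0]},{"xyz":[0,0,0],"dr":[0,0,0]},{"xyz":[0,0,0],"dr":[0,0,0]},{"xyz":[0,0,0],"dr":[0,0,0]},{"xyz":[0,0,0],"dr":[0,0,0]}])

```text
time_s: 9.55
ee_pos: [503.0, 104.4, 222.6]
orientation: [0.031, 1.574, -0.031]
wrist_force: [-5.0, 0.6, 4.4]
gripper_width: 0.2
```

```bash
python3 st.py;  python3 - <<'E'
from h import *
import cv2
im,d=frame('scene');cv2.imwrite('pics/c5.png',cv2.resize(im[150:270,240:440,::-1],None,fx=4,fy=4,interpolation=cv2.INTER_CUBIC))
E
```

```text
t 9.55 grasp [502.4 104.5  58.6] down [-0.004  0.    -1.   ] jawyaw 87.72 j6 -1.54 F [-5.   0.6  4.4] w 0.2
```

View pics/c5.png

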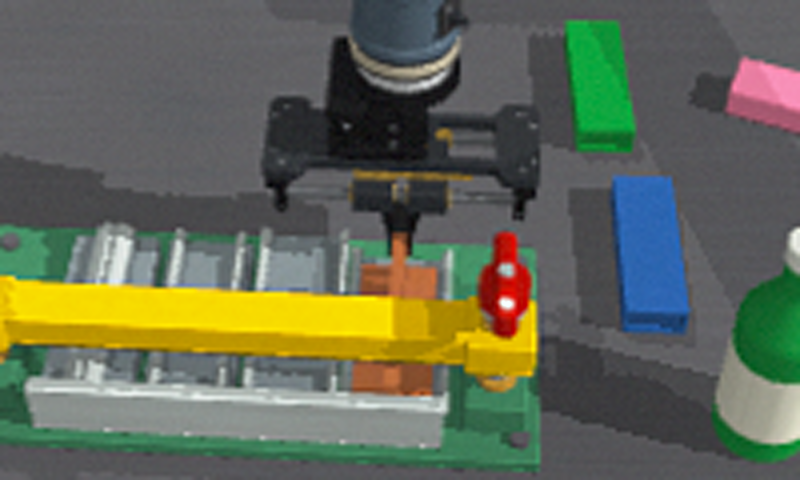

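Emit:
move_arm(series=[{"xyz":[0.2,0,0],"dr":[0,0,0]},{"xyz":[0.2,0,0],"dr":[0,0,0]},{"xyz":[0.2,0,0],"dr":[0,0,0]},{"xyz":[0,0,0],"dr":[0,0,0]},{"xyz":[0,0,0],"dr":[0,0,0]},{"xyz":[0,0,0],"dr":[0,0,0]},{"xyz":[0,0,0],"dr":[0,0,0]},{"xyz":[0,0,0],"dr":[0,0,0]}])

```text
time_s: 10.27
ee_pos: [505.3, 104.5, 222.4]
orientation: [0.03, 1.586, -0.031]
wrist_force: [-13.6, -1.0, 10.6]
gripper_width: 0.3
```

```bash
python3 st.py
```

```text
t 10.27 grasp [502.8 104.5  58.5] down [-0.015 -0.    -1.   ] jawyaw 87.76 j6 -1.54 F [-13.6  -1.   10.6] w 0.3
```

Emit:
move_arm(series=[{"xyz":[0.3,0,0],"dr":[0,0,0]},{"xyz":[0.3,0,0],"dr":[0,0,0]},{"xyz":[0,0,0],"dr":[0,0,0]},{"xyz":[0,0,0],"dr":[0,0,0]},{"xyz":[0,0,0],"dr":[0,0,0]},{"xyz":[0,0,0],"dr":[0,0,0]},{"xyz":[0,0,0],"dr":[0,0,0]},{"xyz":[0,0,0],"dr":[0,0,0]}])

```text
time_s: 10.93
ee_pos: [507.5, 104.6, 222.1]
orientation: [0.03, 1.599, -0.031]
wrist_force: [-21.3, -1.2, 18.1]
gripper_width: 0.9
```

```bash
python3 st.py 484 292 120 88.6; python3 look.py 5 flat
```

```text
t 10.93 grasp [502.9 104.5  58.2] down [-0.028 -0.    -1.   ] jawyaw 87.8 j6 -1.54 F [-21.3  -1.2  18.1] w 0.9
delta cm [-1.89 18.75  6.18] dyaw rad 0.014
flat top few 0
flat scene 555 med [484.1 292.5] mean [483.8 292.2] rect 483.7 292.1 48.5 147.6 88.4 yaw -1.5 z 24.7
```

Emit:
move_arm(series=[{"xyz":[-2,0,0],"dr":[0,0,0]},{"xyz":[-2,0,0],"dr":[0,0,0]},{"xyz":[0,0,3],"dr":[0,0,0]},{"xyz":[0,2,3],"dr":[0,0,0]},{"xyz":[0,3,0],"dr":[0,0,0]},{"xyz":[0,3,0],"dr":[0,0,0]},{"xyz":[0,3,0],"dr":[0,0,0]},{"xyz":[0,3,0],"dr":[0,0,0]}], claw=7.5)

```text
time_s: 11.7
ee_pos: [477.5, 245.9, 283.6]
orientation: [0.033, 1.565, -0.03]
wrist_force: [0.3, -0.4, -1.2]
gripper_width: 45.6
```

Emit:
move_arm(series=[{"xyz":[0,3,0],"dr":[0,0,0]},{"xyz":[0,1.7,0],"dr":[0,0,0]},{"xyz":[0,0,0],"dr":[0,0,0]},{"xyz":[0,0,0],"dr":[0,0,0]},{"xyz":[0,0,0],"dr":[0,0,0]},{"xyz":[0,0,0],"dr":[0,0,0]},{"xyz":[0,0,0],"dr":[0,0,0]},{"xyz":[0,0,0],"dr":[0,0,0]}])

```text
time_s: 12.37
ee_pos: [476.5, 290.4, 282.8]
orientation: [0.032, 1.57, -0.033]
wrist_force: [0.7, 0.1, -0.1]
gripper_width: 74.8
```

```bash
python3 st.py 484 292 21 88.6; python3 look.py 6 flat channel square
```

```text
t 12.37 grasp [476.5 290.4 118.8] down [ 0. -0. -1.] jawyaw 87.63 j6 -1.18 F [ 0.7  0.1 -0.1] w 74.8
delta cm [ 0.75  0.16 -9.78] dyaw rad 0.017
flat top few 1
channel top 525 med [ 484.9 -295.7] mean [ 485.5 -295.8] rect 486.4 -295.4 46.2 140.3 87.0 yaw -2.9 z 32.1
square top 419 med [ 463.7 -389.8] mean [ 464.2 -389.8] rect 465.0 -389.4 38.3 138.5 87.4 yaw -4.0 z 33.1
flat scene 555 med [484.  292.1] mean [483.7 292.2] rect 482.8 292.3 48.1 145.5 88.8 yaw -1.6 z 24.6
channel scene 529 med [ 488.9 -294.1] mean [ 486.8 -294.2] rect 486.4 -293.5 50.5 145.6 87.2 yaw -2.8 z 32.6
square scene 407 med [ 467.2 -389.8] mean [ 466.6 -389.8] rect 465.3 -389.8 42.7 147.5 85.9 yaw -2.9 z 33.5
```

Emit:
move_arm(series=[{"xyz":[0.7,0.2,-2.5],"dr":[0,0,0.017]},{"xyz":[0,0,-2.5],"dr":[0,0,0]},{"xyz":[0,0,-2],"dr":[0,0,0]},{"xyz":[0,0,-1.2],"dr":[0,0,0]},{"xyz":[0,0,-0.7],"dr":[0,0,0]},{"xyz":[0,0,0],"dr":[0,0,0]},{"xyz":[0,0,0],"dr":[0,0,0]},{"xyz":[0,0,0],"dr":[0,0,0]}])

```text
time_s: 13.13
ee_pos: [483.7, 293.5, 194.7]
orientation: [0.018, 1.569, -0.017]
wrist_force: [-0.5, -1.2, 0.1]
gripper_width: 75.3
```

Emit:
move_arm(series=[{"xyz":[0,0,0],"dr":[0,0,0]},{"xyz":[0,0,0],"dr":[0,0,0]},{"xyz":[0,0,0],"dr":[0,0,0]},{"xyz":[0,0,0],"dr":[0,0,0]},{"xyz":[0,0,0],"dr":[0,0,0]},{"xyz":[0,0,0],"dr":[0,0,0]},{"xyz":[0,0,0],"dr":[0,0,0]},{"xyz":[0,0,0],"dr":[0,0,0]}], claw=3.0)

```text
time_s: 13.8
ee_pos: [483.3, 293.5, 194.0]
orientation: [0.018, 1.57, -0.018]
wrist_force: [-0.8, 1.8, 3.1]
gripper_width: 45.4
```

```bash
python3 fx.py flat; python3 st.py 519 31.6 120 87.7
```

```text
flat [(-142, [429.1, 35.3]), (-75, [496.0, 32.6]), (-52, [519.0, 31.7]), (5, [575.9, 29.4])]
t 13.8 grasp [483.4 293.6  30. ] down [ 0.  0. -1.] jawyaw 88.68 j6 -1.2 F [-0.8  1.8  3.1] w 45.4
delta cm [  3.56 -26.2    9.  ] dyaw rad -0.017
```

Emit:
move_arm(series=[{"xyz":[0,0,2.5],"dr":[0,0,0]},{"xyz":[0,0,2.5],"dr":[0,0,-0.017]},{"xyz":[0,-1,2.5],"dr":[0,0,0]},{"xyz":[0,-2.2,1.5],"dr":[0,0,0]},{"xyz":[0,-3,0],"dr":[0,0,0]},{"xyz":[0,-3,0],"dr":[0,0,0]},{"xyz":[0,-3,0],"dr":[0,0,0]},{"xyz":[0,-3,0],"dr":[0,0,0]}])

```text
time_s: 14.47
ee_pos: [482.4, 140.1, 283.2]
orientation: [0.03, 1.572, -0.031]
wrist_force: [0.3, -0.7, -3.0]
gripper_width: 45.3
```

Emit:
move_arm(series=[{"xyz":[0,-3,0],"dr":[0,0,0]},{"xyz":[0.5,-3,0],"dr":[0,0,0]},{"xyz":[1,-3,0],"dr":[0,0,0]},{"xyz":[1,-2,0],"dr":[0,0,0]},{"xyz":[0.8,0,0],"dr":[0,0,0]},{"xyz":[0,0,-1],"dr":[0,0,0]},{"xyz":[0,0,-1],"dr":[0,0,0]},{"xyz":[0,0,0],"dr":[0,0,0]}])

```text
time_s: 15.13
ee_pos: [514.2, 32.4, 261.0]
orientation: [0.031, 1.578, -0.03]
wrist_force: [-0.9, 0.5, -3.7]
gripper_width: 45.8
```

```bash
python3 st.py 519 31.6 70 87.7
```

```text
t 15.13 grasp [512.9  32.6  97. ] down [-0.008  0.001 -1.   ] jawyaw 87.78 j6 -1.69 F [-0.9  0.5 -3.7] w 45.8
delta cm [ 0.61 -0.1  -2.7 ] dyaw rad -0.001
```

Emit:
move_arm(series=[{"xyz":[0.4,-0.1,-0.8],"dr":[0,0,0]},{"xyz":[0.1,0,-0.6],"dr":[0,0,0]},{"xyz":[0,0,-0.4],"dr":[0,0,0]},{"xyz":[0,0,-0.3],"dr":[0,0,0]},{"xyz":[0,0,-0.3],"dr":[0,0,0]},{"xyz":[0,0,-0.2],"dr":[0,0,0]},{"xyz":[0,0,0],"dr":[0,0,0]},{"xyz":[0,0,0],"dr":[0,0,0]}])

```text
time_s: 15.8
ee_pos: [521.1, 30.7, 237.6]
orientation: [0.032, 1.571, -0.031]
wrist_force: [1.7, 2.5, -5.8]
gripper_width: 45.7
```

```bash
python3 st.py 519 31.6 70 87.7; python3 - <<'E'
from h import *
im,d=frame('scene');cv2.imwrite('pics/c6.png',cv2.resize(im[150:270,240:440,::-1],None,fx=4,fy=4,interpolation=cv2.INTER_CUBIC))
E
```

```text
t 15.8 grasp [521.1  30.8  73.6] down [-0.     0.001 -1.   ] jawyaw 87.71 j6 -1.69 F [ 1.7  2.5 -5.8] w 45.7
delta cm [-0.21  0.08 -0.36] dyaw rad -0.0
```

View pics/c6.png

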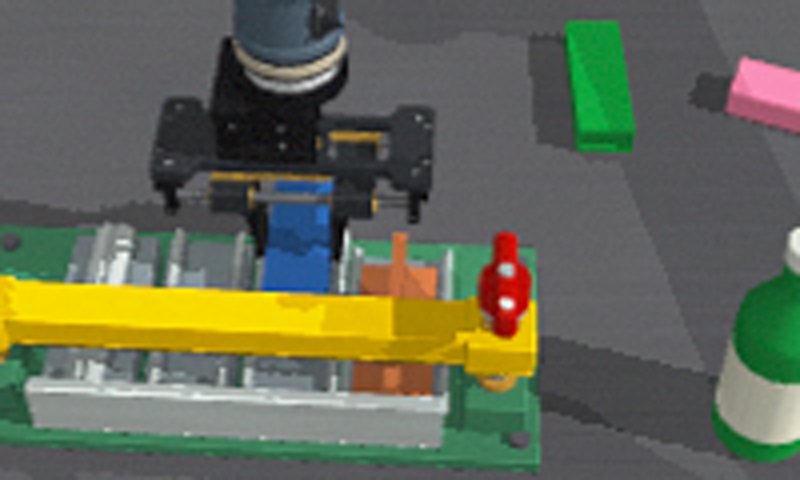

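The blue flat (265–330) is lined up over the second nest.

Emit:
move_arm(series=[{"xyz":[-0.2,0.05,-0.15],"dr":[0,0,0]},{"xyz":[0,0,-0.15],"dr":[0,0,0]},{"xyz":[0,0,-0.1],"dr":[0,0,0]},{"xyz":[0,0,0],"dr":[0,0,0]},{"xyz":[0,0,0],"dr":[0,0,0]},{"xyz":[0,0,0],"dr":[0,0,0]},{"xyz":[0,0,0],"dr":[0,0,0]},{"xyz":[0,0,0],"dr":[0,0,0]}])

```text
time_s: 16.52
ee_pos: [519.5, 31.0, 234.0]
orientation: [0.032, 1.57, -0.031]
wrist_force: [1.6, 5.1, -1.0]
gripper_width: 45.8
```

```bash
python3 st.py 519 31.6 70 87.7
```

```text
t 16.52 grasp [519.6  31.   70. ] down [ 0.001  0.    -1.   ] jawyaw 87.7 j6 -1.69 F [ 1.6  5.1 -1. ] w 45.8
delta cm [-0.06  0.06 -0.  ] dyaw rad -0.0
```

Emit:
move_arm(series=[{"xyz":[0,0,0],"dr":[0,0,0]},{"xyz":[0,0,0],"dr":[0,0,0]},{"xyz":[0,0,0],"dr":[0,0,0]},{"xyz":[0,0,0],"dr":[0,0,0]},{"xyz":[0,0,1.5],"dr":[0,0,0]},{"xyz":[0,0,2],"dr":[0,0,0]},{"xyz":[-2.8,0.12,0],"dr":[0,0,0]},{"xyz":[-2.8,0.12,0],"dr":[0,0,0]}], claw=6.0)

```text
time_s: 17.18
ee_pos: [464.4, 32.6, 270.0]
orientation: [0.03, 1.565, -0.032]
wrist_force: [-0.9, -0.3, 0.3]
gripper_width: 59.8
```

Emit:
move_arm(series=[{"xyz":[-3.4,0.14,0],"dr":[0,0,0]},{"xyz":[0,0,0],"dr":[0,0,0]},{"xyz":[0,0,-1.5],"dr":[0,0,0]},{"xyz":[0,0,-1.8],"dr":[0,0,0]},{"xyz":[0,0,0],"dr":[0,0,0]},{"xyz":[0,0,0],"dr":[0,0,0]},{"xyz":[0,0,0],"dr":[0,0,0]},{"xyz":[0,0,0],"dr":[0,0,0]}], claw=0.5)

```text
time_s: 17.85
ee_pos: [429.5, 34.5, 236.3]
orientation: [0.031, 1.569, -0.031]
wrist_force: [0.9, 0.2, 0.2]
gripper_width: 14.4
```

Emit:
move_arm(series=[{"xyz":[0.9,-0.03,0],"dr":[0,0,0]},{"xyz":[0.9,-0.03,0],"dr":[0,0,0]},{"xyz":[0.9,-0.03,0],"dr":[0,0,0]},{"xyz":[0.9,-0.04,0],"dr":[0,0,0]},{"xyz":[0.9,-0.04,0],"dr":[0,0,0]},{"xyz":[0.9,-0.04,0],"dr":[0,0,0]},{"xyz":[0.6,-0.03,0],"dr":[0,0,0]},{"xyz":[0.2,0,0],"dr":[0,0,0]}])

```text
time_s: 18.52
ee_pos: [490.8, 33.0, 235.7]
orientation: [0.032, 1.575, -0.03]
wrist_force: [-3.3, 3.1, 0.2]
gripper_width: 5.1
```

```bash
python3 st.py
```

```text
t 18.52 grasp [490.   33.2  71.7] down [-0.005  0.001 -1.   ] jawyaw 87.73 j6 -1.69 F [-3.3  3.1  0.2] w 5.1
```

Emit:
move_arm(series=[{"xyz":[0.3,-0.01,0],"dr":[0,0,0]},{"xyz":[0.3,-0.01,0],"dr":[0,0,0]},{"xyz":[0.3,-0.01,0],"dr":[0,0,0]},{"xyz":[0.3,-0.01,0],"dr":[0,0,0]},{"xyz":[0.2,0,0],"dr":[0,0,0]},{"xyz":[0,0,0],"dr":[0,0,0]},{"xyz":[0,0,0],"dr":[0,0,0]},{"xyz":[0,0,0],"dr":[0,0,0]}])

```text
time_s: 19.18
ee_pos: [501.1, 32.6, 235.6]
orientation: [0.032, 1.585, -0.029]
wrist_force: [-11.7, 0.7, 7.8]
gripper_width: 4.6
```

```bash
python3 st.py
```

```text
t 19.18 grasp [498.7  32.9  71.6] down [-0.015  0.002 -1.   ] jawyaw 87.78 j6 -1.69 F [-11.7   0.7   7.8] w 4.6
```

Emit:
move_arm(series=[{"xyz":[0.3,0,0],"dr":[0,0,0]},{"xyz":[0.3,0,0],"dr":[0,0,0]},{"xyz":[0.2,0,0],"dr":[0,0,0]},{"xyz":[0,0,0],"dr":[0,0,0]},{"xyz":[0,0,0],"dr":[0,0,0]},{"xyz":[0,0,0],"dr":[0,0,0]},{"xyz":[0,0,0],"dr":[0,0,0]},{"xyz":[0,0,0],"dr":[0,0,0]}])

```text
time_s: 19.85
ee_pos: [504.1, 32.7, 235.4]
orientation: [0.031, 1.602, -0.028]
wrist_force: [-22.4, -3.1, 19.7]
gripper_width: 5.0
```

```bash
python3 st.py 486 -295 120 87.3
```

```text
t 19.85 grasp [499.   33.1  71.4] down [-0.031  0.002 -1.   ] jawyaw 87.86 j6 -1.69 F [-22.4  -3.1  19.7] w 5.0
delta cm [ -1.3  -32.81   4.86] dyaw rad -0.01
```

Emit:
move_arm(series=[{"xyz":[-2,0,0],"dr":[0,0,0]},{"xyz":[-2,0,1],"dr":[0,0,0]},{"xyz":[0,-2,2],"dr":[0,0,0]},{"xyz":[0,-3,1.5],"dr":[0,0,0]},{"xyz":[0,-3.5,0],"dr":[0,0,0]},{"xyz":[0,-3.5,0],"dr":[0,0,0]},{"xyz":[0,-3.5,0],"dr":[0,0,0]},{"xyz":[0,-3.5,0],"dr":[0,0,0]}], claw=7.0)

```text
time_s: 20.52
ee_pos: [474.2, -160.5, 281.8]
orientation: [0.029, 1.567, -0.033]
wrist_force: [1.6, -0.0, 0.9]
gripper_width: 50.1
```

Emit:
move_arm(series=[{"xyz":[0,-3.5,0],"dr":[0,0,0]},{"xyz":[0,-3.5,0],"dr":[0,0,0]},{"xyz":[0,-3.5,0],"dr":[0,0,0]},{"xyz":[0,-2,0],"dr":[0,0,0]},{"xyz":[0,-1.4,0],"dr":[0,0,0]},{"xyz":[0,0,0],"dr":[0,0,0]},{"xyz":[0,0,0],"dr":[0,0,0]},{"xyz":[0,0,0],"dr":[0,0,0]}])

```text
time_s: 21.18
ee_pos: [473.1, -295.8, 280.7]
orientation: [0.032, 1.572, -0.029]
wrist_force: [0.1, 0.4, 0.4]
gripper_width: 69.7
```

```bash
python3 look.py 7 channel square;python3 st.py 486.5 -294.5 25 87.3
```

```text
channel top few 0
square top few 0
channel scene 502 med [ 484.9 -292.9] mean [ 484.4 -293.2] rect 486.4 -293.7 50.2 145.6 87.2 yaw -0.7 z 32.6
square scene 376 med [ 471.7 -391. ] mean [ 471.6 -390.8] rect 467.9 -389.7 40.7 145.3 86.6 yaw -1.1 z 33.6
t 21.28 grasp [ 473.1 -295.2  116.7] down [-0.001  0.001 -1.   ] jawyaw 87.83 j6 -2.29 F [-0.2 -0.1 -0.1] w 69.9
delta cm [ 1.34  0.07 -9.17] dyaw rad -0.009
```

Emit:
move_arm(series=[{"xyz":[0.7,0.1,-2.5],"dr":[0,0,-0.009]},{"xyz":[0.6,0,-2.5],"dr":[0,0,0]},{"xyz":[0,0,-2],"dr":[0,0,0]},{"xyz":[0,0,-1.2],"dr":[0,0,0]},{"xyz":[0,0,-0.9],"dr":[0,0,0]},{"xyz":[0,0,0],"dr":[0,0,0]},{"xyz":[0,0,0],"dr":[0,0,0]},{"xyz":[0,0,0],"dr":[0,0,0]}])

```text
time_s: 21.95
ee_pos: [486.5, -296.3, 190.6]
orientation: [0.037, 1.569, -0.039]
wrist_force: [-0.8, -0.4, 1.1]
gripper_width: 70.0
```

Emit:
move_arm(series=[{"xyz":[0,0,0],"dr":[0,0,0]},{"xyz":[0,0,0],"dr":[0,0,0]},{"xyz":[0,0,0],"dr":[0,0,0]},{"xyz":[0,0,0],"dr":[0,0,0]},{"xyz":[0,0,0],"dr":[0,0,0]},{"xyz":[0,0,0],"dr":[0,0,0]},{"xyz":[0,0,0],"dr":[0,0,0]},{"xyz":[0,0,0],"dr":[0,0,0]}], claw=3.0)

```text
time_s: 22.62
ee_pos: [486.2, -296.1, 190.1]
orientation: [0.039, 1.57, -0.038]
wrist_force: [-0.1, 1.6, 3.0]
gripper_width: 43.9
```

```bash
python3 fx.py channel; python3 st.py 513.2 -112.2 115 87.7
```

```text
channel [(-142, [423.3, -108.6]), (-75, [490.2, -111.3]), (-52, [513.2, -112.2]), (5, [570.2, -114.5])]
t 22.62 grasp [ 486.3 -296.1   26.1] down [ 0.  0. -1.] jawyaw 87.19 j6 -2.27 F [-0.1  1.6  3. ] w 43.9
delta cm [ 2.69 18.39  8.89] dyaw rad 0.009
```

Emit:
move_arm(series=[{"xyz":[0,0,2.5],"dr":[0,0,0]},{"xyz":[0,0,2.5],"dr":[0,0,0.009]},{"xyz":[0,1,2.5],"dr":[0,0,0]},{"xyz":[0,2,1.5],"dr":[0,0,0]},{"xyz":[0,3,0],"dr":[0,0,0]},{"xyz":[0,3,0],"dr":[0,0,0]},{"xyz":[0,3,0],"dr":[0,0,0]},{"xyz":[0,3,0],"dr":[0,0,0]}])

```text
time_s: 23.28
ee_pos: [485.7, -144.9, 279.4]
orientation: [0.032, 1.571, -0.031]
wrist_force: [0.0, -0.1, -2.4]
gripper_width: 44.0
```

Emit:
move_arm(series=[{"xyz":[0.6,2,0],"dr":[0,0,0]},{"xyz":[1,1.4,0],"dr":[0,0,0]},{"xyz":[1.1,0,0],"dr":[0,0,0]},{"xyz":[0,0,-1],"dr":[0,0,0]},{"xyz":[0,0,-1],"dr":[0,0,0]},{"xyz":[0,0,0],"dr":[0,0,0]},{"xyz":[0,0,0],"dr":[0,0,0]},{"xyz":[0,0,0],"dr":[0,0,0]}])

```text
time_s: 23.95
ee_pos: [512.5, -112.7, 259.1]
orientation: [0.033, 1.573, -0.032]
wrist_force: [0.1, 1.3, -2.2]
gripper_width: 44.0
```

```bash
python3 st.py 513.2 -112.2 58 87.7; python3 - <<'E'
from h import *
im,d=frame('scene');im2,d=frame('top')
cv2.imwrite('pics/c7.png',cv2.resize(cv2.hconcat([im[150:290,220:380],im2[150:290,300:460]])[:,:,::-1],None,fx=2.5,fy=2.5,interpolation=cv2.INTER_CUBIC))
E
```

```text
t 23.95 grasp [ 512.2 -112.5   95.1] down [-0.002  0.001 -1.   ] jawyaw 87.66 j6 -1.96 F [ 0.1  1.3 -2.2] w 44.0
delta cm [ 0.1   0.03 -3.71] dyaw rad 0.001
```

View pics/c7.png

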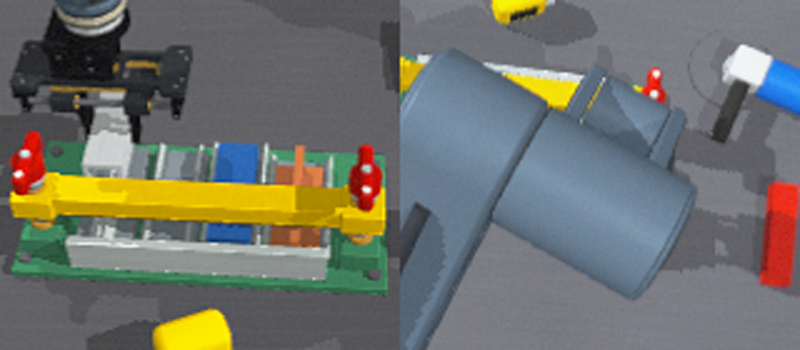

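The channel (85–135, 135–175) is over the rib nest. Flat and tee are both in under the beam.

Emit:
move_arm(series=[{"xyz":[0.1,0,-0.8],"dr":[0,0,0]},{"xyz":[0,0,-0.7],"dr":[0,0,0]},{"xyz":[0,0,-0.6],"dr":[0,0,0]},{"xyz":[0,0,-0.5],"dr":[0,0,0]},{"xyz":[0,0,-0.5],"dr":[0,0,0]},{"xyz":[0,0,-0.3],"dr":[0,0,0]},{"xyz":[0,0,0],"dr":[0,0,0]},{"xyz":[0,0,0],"dr":[0,0,0]}])

```text
time_s: 24.72
ee_pos: [514.2, -112.1, 225.5]
orientation: [0.031, 1.571, -0.031]
wrist_force: [0.3, -0.4, -1.9]
gripper_width: 43.8
```

```bash
python3 st.py 513.2 -112.2 58 87.7
```

```text
t 24.72 grasp [ 514.1 -112.1   61.5] down [-0.001  0.    -1.   ] jawyaw 87.72 j6 -1.96 F [ 0.3 -0.4 -1.9] w 43.8
delta cm [-0.09 -0.01 -0.35] dyaw rad -0.0
```

Emit:
move_arm(series=[{"xyz":[-0.1,0,-0.15],"dr":[0,0,0]},{"xyz":[0,0,-0.15],"dr":[0,0,0]},{"xyz":[0,0,-0.05],"dr":[0,0,0]},{"xyz":[0,0,0],"dr":[0,0,0]},{"xyz":[0,0,0],"dr":[0,0,0]},{"xyz":[0,0,0],"dr":[0,0,0]},{"xyz":[0,0,0],"dr":[0,0,0]},{"xyz":[0,0,0],"dr":[0,0,0]}])

```text
time_s: 25.38
ee_pos: [513.2, -112.2, 222.3]
orientation: [0.031, 1.57, -0.031]
wrist_force: [0.1, 0.1, -2.4]
gripper_width: 43.9
```

Emit:
move_arm(series=[{"xyz":[0,0,0],"dr":[0,0,0]},{"xyz":[0,0,0],"dr":[0,0,0]},{"xyz":[0,0,0],"dr":[0,0,0]},{"xyz":[0,0,0],"dr":[0,0,0]},{"xyz":[0,0,2],"dr":[0,0,0]},{"xyz":[0,0,2],"dr":[0,0,0]},{"xyz":[-2.8,0.12,0],"dr":[0,0,0]},{"xyz":[-2.8,0.12,0],"dr":[0,0,0]}], claw=4.9)

```text
time_s: 26.05
ee_pos: [458.3, -110.3, 263.6]
orientation: [0.028, 1.565, -0.033]
wrist_force: [-1.0, 0.2, 0.3]
gripper_width: 49.0
```

Emit:
move_arm(series=[{"xyz":[-3.4,0.14,0],"dr":[0,0,0]},{"xyz":[0,0,0],"dr":[0,0,0]},{"xyz":[0,0,-1.4],"dr":[0,0,0]},{"xyz":[0,0,-1.4],"dr":[0,0,0]},{"xyz":[0,0,0],"dr":[0,0,0]},{"xyz":[0,0,0],"dr":[0,0,0]},{"xyz":[0,0,0],"dr":[0,0,0]},{"xyz":[0,0,0],"dr":[0,0,0]}], claw=0.5)

```text
time_s: 26.72
ee_pos: [423.5, -108.5, 234.7]
orientation: [0.031, 1.57, -0.031]
wrist_force: [-0.0, 0.3, 0.2]
gripper_width: 7.9
```

```bash
python3 st.py;python3 - <<'E'
from h import *
im,d=frame('scene')
cv2.imwrite('pics/c8.png',cv2.resize(im[150:270,210:410,::-1],None,fx=4,fy=4,interpolation=cv2.INTER_CUBIC))
E
```

```text
t 26.72 grasp [ 423.7 -108.5   70.7] down [ 0.001 -0.001 -1.   ] jawyaw 87.73 j6 -2.04 F [-0.   0.3  0.2] w 7.9
```

View pics/c8.png

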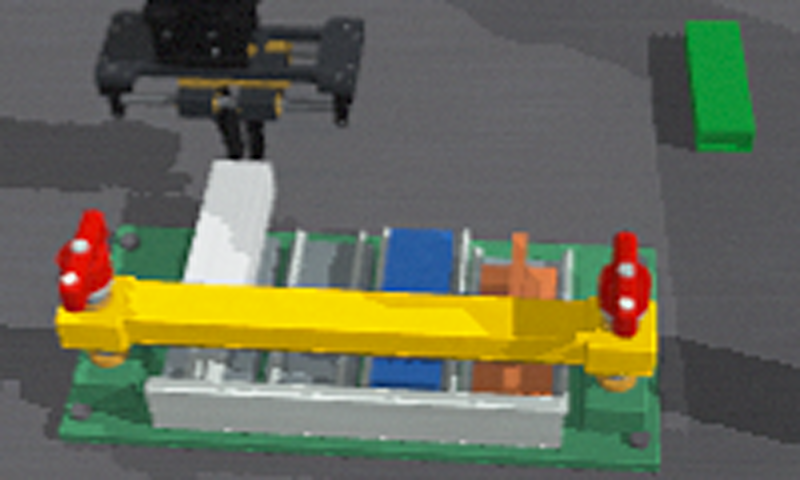

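The channel straddles the rib (185–270, 160–285) and the fingers are in front of it. I'll push.

Emit:
move_arm(series=[{"xyz":[0.9,-0.03,0],"dr":[0,0,0]},{"xyz":[0.9,-0.03,0],"dr":[0,0,0]},{"xyz":[0.9,-0.03,0],"dr":[0,0,0]},{"xyz":[0.9,-0.04,0],"dr":[0,0,0]},{"xyz":[0.9,-0.04,0],"dr":[0,0,0]},{"xyz":[0.9,-0.04,0],"dr":[0,0,0]},{"xyz":[0.6,-0.03,0],"dr":[0,0,0]},{"xyz":[0.3,-0.01,0],"dr":[0,0,0]}])

```text
time_s: 27.43
ee_pos: [487.3, -110.9, 234.2]
orientation: [0.031, 1.57, -0.031]
wrist_force: [-4.2, -0.3, 3.7]
gripper_width: 4.8
```

Emit:
move_arm(series=[{"xyz":[0.3,-0.01,0],"dr":[0,0,0]},{"xyz":[0.3,-0.01,0],"dr":[0,0,0]},{"xyz":[0.3,-0.01,0],"dr":[0,0,0]},{"xyz":[0.3,-0.01,0],"dr":[0,0,0]},{"xyz":[0.2,0,0],"dr":[0,0,0]},{"xyz":[0,0,0],"dr":[0,0,0]},{"xyz":[0,0,0],"dr":[0,0,0]},{"xyz":[0,0,0],"dr":[0,0,0]}])

```text
time_s: 28.1
ee_pos: [495.6, -111.1, 234.0]
orientation: [0.032, 1.586, -0.028]
wrist_force: [-17.1, -5.6, 11.3]
gripper_width: 4.8
```

```bash
python3 st.py
```

```text
t 28.1 grasp [ 493.1 -110.6   70. ] down [-0.015  0.003 -1.   ] jawyaw 87.84 j6 -1.97 F [-17.1  -5.6  11.3] w 4.8
```

Emit:
move_arm(series=[{"xyz":[0.2,0,0],"dr":[0,0,0]},{"xyz":[0.2,0,0],"dr":[0,0,0]},{"xyz":[0,0,0],"dr":[0,0,0]},{"xyz":[-2.2,0,0],"dr":[0,0,0]},{"xyz":[-2.2,0,1],"dr":[0,0,0]},{"xyz":[0,-2,2],"dr":[0,0,0]},{"xyz":[0,-3,2],"dr":[0,0,0]},{"xyz":[0,-3.5,0],"dr":[0,0,0]}], claw=0.5)

```text
time_s: 28.77
ee_pos: [461.6, -197.1, 287.4]
orientation: [0.026, 1.563, -0.033]
wrist_force: [0.4, -0.1, -0.7]
gripper_width: 5.0
```

Emit:
move_arm(series=[{"xyz":[0,-3.5,0],"dr":[0,0,0]},{"xyz":[0,-3.5,0],"dr":[0,0,0]},{"xyz":[0,-3.5,0],"dr":[0,0,0]},{"xyz":[0,-3.5,0],"dr":[0,0,0]},{"xyz":[0,-3.5,0],"dr":[0,0,0]},{"xyz":[0,-1.7,0],"dr":[0,0,0]},{"xyz":[0,0,0],"dr":[0,0,0]},{"xyz":[0,0,0],"dr":[0,0,0]}], claw=6.5)

```text
time_s: 29.43
ee_pos: [460.4, -389.7, 284.2]
orientation: [0.032, 1.568, -0.034]
wrist_force: [0.1, 0.3, 1.1]
gripper_width: 50.2
```

```bash
python3 look.py 8 square;python3 st.py 466 -389.7 33 86.3
```

```text
square top few 0
square scene 394 med [ 467.4 -389.6] mean [ 467.4 -389.8] rect 465.2 -389.6 39.7 142.6 85.9 yaw -3.7 z 33.3
t 29.53 grasp [ 460.2 -387.2  119.9] down [-0.     0.001 -1.   ] jawyaw 87.73 j6 -2.42 F [-1.   0.6  0.5] w 58.4
delta cm [ 0.58 -0.25 -8.69] dyaw rad -0.025
```

Emit:
move_arm(series=[{"xyz":[0.6,-0.15,-2.5],"dr":[0,0,-0.025]},{"xyz":[0,0,-2.5],"dr":[0,0,0]},{"xyz":[0,0,-2],"dr":[0,0,0]},{"xyz":[0,0,-1.0],"dr":[0,0,0]},{"xyz":[0,0,-0.7],"dr":[0,0,0]},{"xyz":[0,0,0],"dr":[0,0,0]},{"xyz":[0,0,0],"dr":[0,0,0]},{"xyz":[0,0,0],"dr":[0,0,0]}])

```text
time_s: 30.2
ee_pos: [466.7, -389.9, 198.4]
orientation: [0.049, 1.569, -0.052]
wrist_force: [-0.3, -0.3, 0.6]
gripper_width: 64.8
```

Emit:
move_arm(series=[{"xyz":[0,0,0],"dr":[0,0,0]},{"xyz":[0,0,0],"dr":[0,0,0]},{"xyz":[0,0,0],"dr":[0,0,0]},{"xyz":[0,0,0],"dr":[0,0,0]},{"xyz":[0,0,0],"dr":[0,0,0]},{"xyz":[0,0,0],"dr":[0,0,0]},{"xyz":[0,0,0],"dr":[0,0,0]},{"xyz":[0,0,0],"dr":[0,0,0]}], claw=2.0)

```text
time_s: 30.87
ee_pos: [466.3, -390.1, 197.4]
orientation: [0.05, 1.57, -0.051]
wrist_force: [-0.3, -0.7, 2.1]
gripper_width: 33.5
```

```bash
python3 fx.py square; python3 st.py 516.1 -40.3 120 87.7
```

```text
square [(-142, [426.2, -36.7]), (-75, [493.1, -39.4]), (-52, [516.1, -40.3]), (5, [573.1, -42.6])]
t 30.87 grasp [ 466.3 -390.2   33.4] down [ 0.    -0.001 -1.   ] jawyaw 86.29 j6 -2.39 F [-0.3 -0.7  2.1] w 33.5
delta cm [ 4.98 34.99  8.66] dyaw rad 0.025
```

Emit:
move_arm(series=[{"xyz":[0,0,2.5],"dr":[0,0,0]},{"xyz":[0,0,2.5],"dr":[0,0,0.025]},{"xyz":[0,1.5,2.5],"dr":[0,0,0]},{"xyz":[0,2.5,1.5],"dr":[0,0,0]},{"xyz":[0,3,0],"dr":[0,0,0]},{"xyz":[0,3,0],"dr":[0,0,0]},{"xyz":[0,3,0],"dr":[0,0,0]},{"xyz":[0,3,0],"dr":[0,0,0]}])

```text
time_s: 31.53
ee_pos: [465.6, -228.1, 286.9]
orientation: [0.033, 1.572, -0.031]
wrist_force: [0.4, 0.3, -1.9]
gripper_width: 33.5
```

Emit:
move_arm(series=[{"xyz":[0,3,0],"dr":[0,0,0]},{"xyz":[0,3,0],"dr":[0,0,0]},{"xyz":[0,3,0],"dr":[0,0,0]},{"xyz":[0.5,3,0],"dr":[0,0,0]},{"xyz":[1,3,0],"dr":[0,0,0]},{"xyz":[1,2.5,0],"dr":[0,0,0]},{"xyz":[1,1.5,0],"dr":[0,0,0]},{"xyz":[0.7,0,0],"dr":[0,0,0]}])

```text
time_s: 32.2
ee_pos: [507.9, -36.6, 286.7]
orientation: [0.03, 1.573, -0.027]
wrist_force: [0.3, -0.7, -3.1]
gripper_width: 33.2
```

Emit:
move_arm(series=[{"xyz":[0.7,0,-1],"dr":[0,0,0]},{"xyz":[0,0,-1],"dr":[0,0,0]},{"xyz":[0,0,0],"dr":[0,0,0]},{"xyz":[0,0,0],"dr":[0,0,0]},{"xyz":[0,0,0],"dr":[0,0,0]},{"xyz":[0,0,0],"dr":[0,0,0]},{"xyz":[0,0,0],"dr":[0,0,0]},{"xyz":[0,0,0],"dr":[0,0,0]}])

```text
time_s: 32.87
ee_pos: [515.1, -40.1, 267.5]
orientation: [0.032, 1.57, -0.032]
wrist_force: [-0.3, -0.5, -2.9]
gripper_width: 33.6
```

```bash
python3 st.py 516.1 -40.3 63.4 87.7
```

```text
t 32.87 grasp [515.2 -40.1 103.5] down [ 0. -0. -1.] jawyaw 87.69 j6 -1.82 F [-0.3 -0.5 -2.9] w 33.6
delta cm [ 0.09 -0.02 -4.01] dyaw rad 0.0
```

Emit:
move_arm(series=[{"xyz":[0,0,-1],"dr":[0,0,0]},{"xyz":[0,0,-0.8],"dr":[0,0,0]},{"xyz":[0,0,-0.6],"dr":[0,0,0]},{"xyz":[0,0,-0.5],"dr":[0,0,0]},{"xyz":[0,0,-0.4],"dr":[0,0,0]},{"xyz":[0,0,-0.4],"dr":[0,0,0]},{"xyz":[0,0,-0.2],"dr":[0,0,0]},{"xyz":[0,0,0],"dr":[0,0,0]}])

```text
time_s: 33.53
ee_pos: [515.2, -39.8, 227.8]
orientation: [0.031, 1.571, -0.031]
wrist_force: [0.1, 0.2, -3.1]
gripper_width: 33.9
```

```bash
python3 st.py 516.1 -40.3 63.4 87.7
```

```text
t 33.53 grasp [515.2 -39.8  63.8] down [-0.  0. -1.] jawyaw 87.72 j6 -1.82 F [ 0.1  0.2 -3.1] w 33.9
delta cm [ 0.09 -0.05 -0.04] dyaw rad -0.0
```

Emit:
move_arm(series=[{"xyz":[0,0,-0.05],"dr":[0,0,0]},{"xyz":[0,0,0],"dr":[0,0,0]},{"xyz":[0,0,0],"dr":[0,0,0]},{"xyz":[0,0,0],"dr":[0,0,0]},{"xyz":[0,0,2],"dr":[0,0,0]},{"xyz":[0,0,2],"dr":[0,0,0]},{"xyz":[-2.8,0.12,0],"dr":[0,0,0]},{"xyz":[-2.8,0.12,0],"dr":[0,0,0]}], claw=4.8)

```text
time_s: 34.2
ee_pos: [460.5, -37.8, 269.3]
orientation: [0.029, 1.564, -0.032]
wrist_force: [-1.0, 0.1, -0.5]
gripper_width: 48.1
```

Emit:
move_arm(series=[{"xyz":[-3.5,0.1,0],"dr":[0,0,0]},{"xyz":[0,0,0],"dr":[0,0,0]},{"xyz":[0,0,-1.8],"dr":[0,0,0]},{"xyz":[0,0,-1.8],"dr":[0,0,0]},{"xyz":[0,0,0],"dr":[0,0,0]},{"xyz":[0,0,0],"dr":[0,0,0]},{"xyz":[0,0,0],"dr":[0,0,0]},{"xyz":[0,0,0],"dr":[0,0,0]}], claw=0.5)

```text
time_s: 34.87
ee_pos: [424.6, -36.5, 232.4]
orientation: [0.031, 1.569, -0.032]
wrist_force: [0.3, 0.3, -1.1]
gripper_width: 7.4
```

```bash
python3 st.py;python3 - <<'E'
from h import *
im,d=frame('scene')
cv2.imwrite('pics/c9.png',cv2.resize(im[150:270,210:410,::-1],None,fx=4,fy=4,interpolation=cv2.INTER_CUBIC))
E
```

```text
t 34.87 grasp [424.8 -36.5  68.4] down [ 0.001 -0.    -1.   ] jawyaw 87.73 j6 -1.88 F [ 0.3  0.3 -1.1] w 7.4
```

View pics/c9.png

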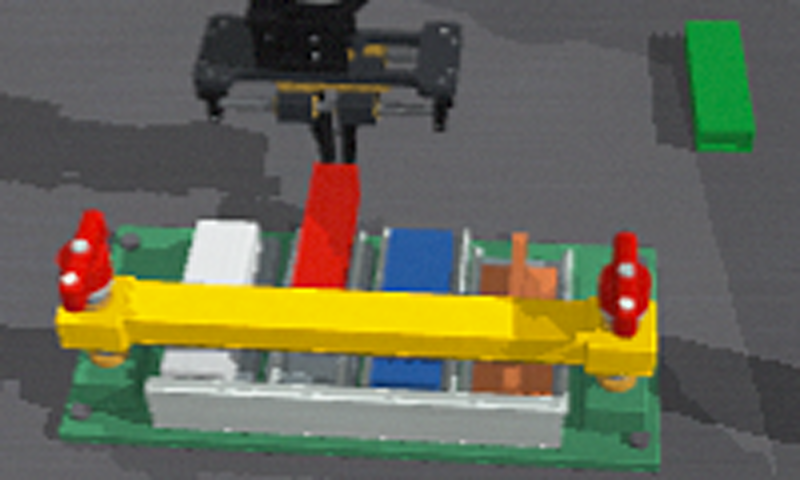

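Emit:
move_arm(series=[{"xyz":[0.9,-0.03,0],"dr":[0,0,0]},{"xyz":[0.9,-0.03,0],"dr":[0,0,0]},{"xyz":[0.9,-0.03,0],"dr":[0,0,0]},{"xyz":[0.9,-0.04,0],"dr":[0,0,0]},{"xyz":[0.9,-0.04,0],"dr":[0,0,0]},{"xyz":[0.9,-0.04,0],"dr":[0,0,0]},{"xyz":[0.6,-0.03,0],"dr":[0,0,0]},{"xyz":[0.4,-0.01,0],"dr":[0,0,0]}])

```text
time_s: 35.58
ee_pos: [489.4, -39.0, 231.7]
orientation: [0.031, 1.57, -0.031]
wrist_force: [-2.8, 0.7, 3.0]
gripper_width: 5.3
```

Emit:
move_arm(series=[{"xyz":[0.3,-0.01,0],"dr":[0,0,0]},{"xyz":[0.3,-0.01,0],"dr":[0,0,0]},{"xyz":[0.3,-0.01,0],"dr":[0,0,0]},{"xyz":[0.3,-0.01,0],"dr":[0,0,0]},{"xyz":[0.2,0,0],"dr":[0,0,0]},{"xyz":[0.2,0,0],"dr":[0,0,0]},{"xyz":[0,0,0],"dr":[0,0,0]},{"xyz":[0,0,0],"dr":[0,0,0]}])

```text
time_s: 36.25
ee_pos: [498.8, -38.8, 231.2]
orientation: [0.032, 1.589, -0.028]
wrist_force: [-16.5, -5.2, 11.7]
gripper_width: 5.0
```

```bash
python3 st.py
```

```text
t 36.25 grasp [495.9 -38.4  67.2] down [-0.018  0.003 -1.   ] jawyaw 87.83 j6 -1.83 F [-16.5  -5.2  11.7] w 5.0
```

Emit:
move_arm(series=[{"xyz":[-2.2,0,0],"dr":[0,0,0]},{"xyz":[-2.6,0,1],"dr":[0,0,0]},{"xyz":[0,1,3.2],"dr":[0,0,0]},{"xyz":[0,2,3.2],"dr":[0,0,0]},{"xyz":[0,3,3],"dr":[0,0,0]},{"xyz":[0,3,3],"dr":[0,0,0]},{"xyz":[0,3.5,0],"dr":[0,0,0]},{"xyz":[0,3.5,0],"dr":[0,0,0]}], claw=4.5)

```text
time_s: 36.92
ee_pos: [458.1, 120.9, 367.6]
orientation: [0.033, 1.559, -0.032]
wrist_force: [0.2, 0.1, -0.0]
gripper_width: 43.5
```

```bash
python3 st.py 621.6 169.7 200 87.7; python3 - <<'E'
from h import *
im,d=frame('scene')
cv2.imwrite('pics/c10.png',cv2.resize(im[170:260,215:385,::-1],None,fx=4.7,fy=4.7,interpolation=cv2.INTER_CUBIC))
for n in('knob_left_grip','knob_right_grip'):
  for t in env.tip_of('scene',n)[:2]:
    print(n,t['conf'],p2w('scene',*t['point'],z=139).round(1))
E
```

```text
t 36.92 grasp [460.  121.1 203.6] down [ 0.012  0.001 -1.   ] jawyaw 87.63 j6 -1.51 F [ 0.2  0.1 -0. ] w 43.5
delta cm [16.16  4.86 -0.36] dyaw rad 0.001
knob_left_grip 0.65 [ 607.9 -185.7  139. ]
knob_left_grip 0.59 [623.7 175.7 139. ]
knob_right_grip 0.72 [685.6 159.8 139. ]
knob_right_grip 0.67 [ 598.6 -190.3  139. ]
```

View pics/c10.png

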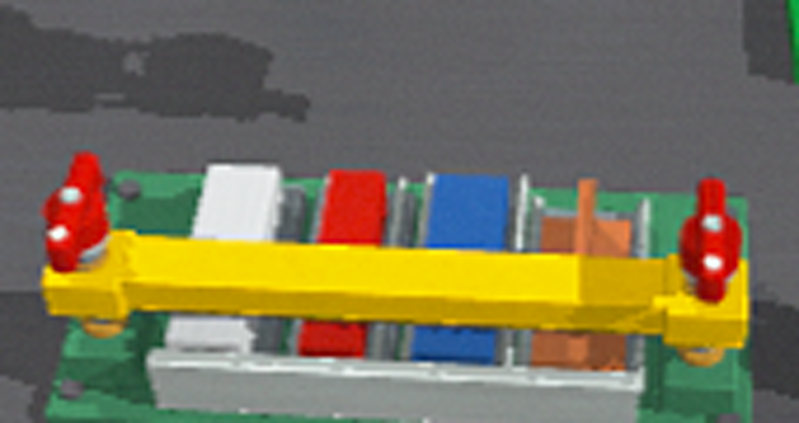

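All four parts are home against the back stop (rear ends at row ~350, at the stop edge). The knob wings lie along x at (710,240) and (75,210). Next is the left knob.

Emit:
move_arm(series=[{"xyz":[2.5,0.9,0],"dr":[0,0,0]},{"xyz":[3,0.9,0],"dr":[0,0,0]},{"xyz":[3,0.9,0],"dr":[0,0,0]},{"xyz":[3,0.9,0],"dr":[0,0,0]},{"xyz":[2.5,0.8,0],"dr":[0,0,0]},{"xyz":[1.8,0.5,0],"dr":[0,0,0]},{"xyz":[0,0,0],"dr":[0,0,0]},{"xyz":[0,0,0],"dr":[0,0,0]}], claw=4.5)

```text
time_s: 37.73
ee_pos: [615.2, 167.3, 363.8]
orientation: [0.032, 1.57, -0.033]
wrist_force: [-0.1, -1.3, 0.2]
gripper_width: 45.2
```

Emit:
move_arm(series=[{"xyz":[0,0,0],"dr":[0,0,0]},{"xyz":[0,0,-1],"dr":[0,0,0]},{"xyz":[0,0,0],"dr":[0,0,0]},{"xyz":[0,0,0],"dr":[0,0,0]},{"xyz":[0,0,0],"dr":[0,0,0]},{"xyz":[0,0,0],"dr":[0,0,0]},{"xyz":[0,0,0],"dr":[0,0,0]},{"xyz":[0,0,0],"dr":[0,0,0]}])

```text
time_s: 38.4
ee_pos: [614.2, 168.7, 355.0]
orientation: [0.031, 1.57, -0.031]
wrist_force: [-0.1, 0.0, 0.0]
gripper_width: 45.0
```

```bash
python3 st.py 621.8 170 142 87.7; python3 - <<'E'
from h import *
im,d=frame('scene')
cv2.imwrite('pics/c11.png',cv2.resize(im[130:250,310:450,::-1],None,fx=5,fy=5,interpolation=cv2.INTER_CUBIC))
E
```

```text
t 38.4 grasp [614.3 168.7 191. ] down [ 0.001  0.    -1.   ] jawyaw 87.73 j6 -1.44 F [-0.1  0.   0. ] w 45.0
delta cm [ 0.75  0.13 -4.9 ] dyaw rad -0.0
```

View pics/c11.png

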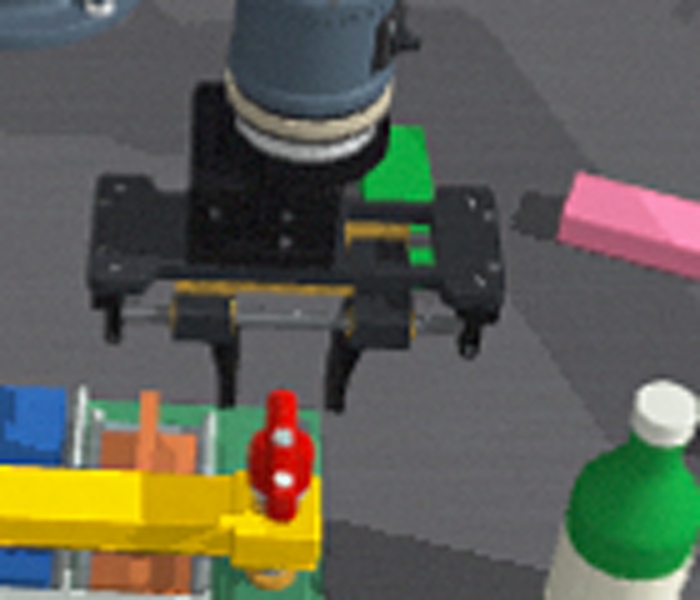

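Emit:
move_arm(series=[{"xyz":[0.7,0.15,-1.5],"dr":[0,0,0]},{"xyz":[0,0,-2],"dr":[0,0,0]},{"xyz":[0,0,-1.4],"dr":[0,0,0]},{"xyz":[0,0,0],"dr":[0,0,0]},{"xyz":[0,0,0],"dr":[0,0,0]},{"xyz":[0,0,0],"dr":[0,0,0]},{"xyz":[0,0,0],"dr":[0,0,0]},{"xyz":[0,0,0],"dr":[0,0,0]}])

```text
time_s: 39.12
ee_pos: [621.6, 170.2, 307.0]
orientation: [0.031, 1.568, -0.031]
wrist_force: [0.0, 0.6, 0.1]
gripper_width: 44.9
```

Emit:
move_arm(series=[{"xyz":[0,0,0],"dr":[0,0,0]},{"xyz":[0,0,0],"dr":[0,0,0]},{"xyz":[0,0,0],"dr":[0,0,0]},{"xyz":[0,0,0],"dr":[0,0,0]},{"xyz":[0,0,0],"dr":[0,0,0]},{"xyz":[0,0,0],"dr":[0,0,0]},{"xyz":[0,0,0],"dr":[0,0,0]},{"xyz":[0,0,0],"dr":[0,0,0]}], claw=0.8)

```text
time_s: 39.78
ee_pos: [621.2, 170.7, 305.7]
orientation: [0.032, 1.57, -0.03]
wrist_force: [0.0, 3.8, -0.2]
gripper_width: 15.8
```

```bash
python3 st.py 621.8 170 142 87.7
```

```text
t 39.78 grasp [621.2 170.9 141.7] down [ 0.     0.001 -1.   ] jawyaw 87.71 j6 -1.44 F [ 0.   3.8 -0.2] w 15.8
delta cm [ 0.06 -0.09  0.03] dyaw rad -0.0
```

Emit:
move_arm(series=[{"xyz":[0,0,0],"dr":[0,0,-0.06]},{"xyz":[0,0,0],"dr":[0,0,-0.12]},{"xyz":[0,0,0],"dr":[0,0,-0.12]},{"xyz":[0,0,0],"dr":[0,0,-0.12]},{"xyz":[0,0,0],"dr":[0,0,-0.12]},{"xyz":[0,0,0],"dr":[0,0,-0.12]},{"xyz":[0,0,0],"dr":[0,0,0]},{"xyz":[0,0,0],"dr":[0,0,0]}])

```text
time_s: 40.45
ee_pos: [621.7, 172.3, 305.7]
orientation: [0.553, 1.499, -0.544]
wrist_force: [2.8, 9.4, -1.7]
gripper_width: 15.5
```

```bash
python3 st.py 621.8 170 142 87.7
```

```text
t 40.45 grasp [622.1 173.1 141.7] down [ 0.003  0.005 -1.   ] jawyaw 49.82 j6 -0.78 F [ 2.8  9.4 -1.7] w 15.5
delta cm [-0.03 -0.31  0.03] dyaw rad 0.661
```

Emit:
move_arm(series=[{"xyz":[0,0.1,0],"dr":[0,0,-0.12]},{"xyz":[0,0.1,0],"dr":[0,0,-0.12]},{"xyz":[0,0.1,0],"dr":[0,0,-0.12]},{"xyz":[0,0,0],"dr":[0,0,-0.12]},{"xyz":[0,0,0],"dr":[0,0,-0.12]},{"xyz":[0,0,0],"dr":[0,0,-0.12]},{"xyz":[0,0,0],"dr":[0,0,-0.12]},{"xyz":[0,0,0],"dr":[0,0,-0.07]}])

```text
time_s: 41.12
ee_pos: [623.6, 174.1, 305.8]
orientation: [1.248, 1.184, -1.233]
wrist_force: [7.8, 5.9, -5.3]
gripper_width: 15.9
```

Emit:
move_arm(series=[{"xyz":[0,0,0],"dr":[0,0,0]},{"xyz":[0,0,0],"dr":[0,0,0]},{"xyz":[0,0,0],"dr":[0,0,0]},{"xyz":[0,0,0],"dr":[0,0,0]},{"xyz":[0,0,0],"dr":[0,0,0]},{"xyz":[0,0,0],"dr":[0,0,0]},{"xyz":[0,0,0],"dr":[0,0,0]},{"xyz":[0,0,0],"dr":[0,0,0]}])

```text
time_s: 41.78
ee_pos: [623.6, 174.0, 305.7]
orientation: [1.245, 1.186, -1.231]
wrist_force: [8.7, 6.0, -5.9]
gripper_width: 15.9
```

```bash
python3 st.py 621.8 170 142 -2.3
```

```text
t 41.78 grasp [625.1 174.5 141.7] down [ 0.009  0.003 -1.   ] jawyaw -2.3 j6 0.14 F [ 8.7  6.  -5.9] w 15.9
delta cm [-0.33 -0.45  0.03] dyaw rad 0.0
```

Emit:
move_arm(series=[{"xyz":[0,0,0],"dr":[0,0,0]},{"xyz":[0,0,0],"dr":[0,0,0]},{"xyz":[0,0,0],"dr":[0,0,0]},{"xyz":[0,0,0],"dr":[0,0,0]},{"xyz":[0,0,2.5],"dr":[0,0,0]},{"xyz":[0,-1,2.5],"dr":[0,0,0.12]},{"xyz":[0,-2.5,0],"dr":[0,0,0.12]},{"xyz":[0,-2.7,0],"dr":[0,0,0.12]}], claw=4.5)

```text
time_s: 42.45
ee_pos: [621.3, 111.4, 357.8]
orientation: [0.964, 1.344, -0.961]
wrist_force: [-0.7, 0.7, -0.5]
gripper_width: 44.6
```

Emit:
move_arm(series=[{"xyz":[0,-3,0],"dr":[0,0,0.12]},{"xyz":[0,-3,0],"dr":[0,0,0.12]},{"xyz":[0,-3,0],"dr":[0,0,0.12]},{"xyz":[0,-3,0],"dr":[0,0,0.12]},{"xyz":[0,-3,0],"dr":[0,0,0.12]},{"xyz":[0,-3,0],"dr":[0,0,0.12]},{"xyz":[-0.4,-3,0],"dr":[0,0,0.12]},{"xyz":[-0.5,-3,0],"dr":[0,0,0.12]}])

```text
time_s: 43.12
ee_pos: [611.7, -130.5, 355.7]
orientation: [0.222, 1.56, -0.223]
wrist_force: [-0.2, 0.3, -0.3]
gripper_width: 45.1
```

Emit:
move_arm(series=[{"xyz":[-0.5,-3,0],"dr":[0,0,0.12]},{"xyz":[0,-2.5,0],"dr":[0,0,0.12]},{"xyz":[0,0,0],"dr":[0,0,0]},{"xyz":[0,0,0],"dr":[0,0,0]},{"xyz":[0,0,0],"dr":[0,0,0]},{"xyz":[0,0,0],"dr":[0,0,0]},{"xyz":[0,0,0],"dr":[0,0,0]},{"xyz":[0,0,0],"dr":[0,0,0]}])

```text
time_s: 43.78
ee_pos: [607.3, -182.6, 355.7]
orientation: [0.038, 1.571, -0.038]
wrist_force: [-0.0, 0.1, 0.8]
gripper_width: 45.0
```

```bash
python3 st.py 610 -183 142 87.7; python3 - <<'E'
from m import *
im,d=frame('scene','s20.png')
W,R,o=cloud('scene',im,d);h=cv2.cvtColor(im,cv2.COLOR_RGB2HSV).astype(int)
for s in(1,-1):
    k=((h[...,0]<6)|(h[...,0]>174))&(h[...,1]>150)&(abs(W[...,2]-152)<8)&(abs(W[...,1]-s*178)<60)&(W[...,0]>540)&(W[...,0]<690)
    P=(o+R*((152-o[2])/R[...,2])[...,None])[k][:,:2]
    print(s,len(P),P.mean(0).round(1),cv2.minAreaRect(P.astype(np.float32)))
E
```

```text
t 43.78 grasp [ 607.2 -182.6  191.7] down [-0.  0. -1.] jawyaw 87.22 j6 -1.99 F [-0.   0.1  0.8] w 45.0
delta cm [ 0.28 -0.04 -4.97] dyaw rad 0.008
1 160 [631.7 171.6] ((631.6005859375, 170.78306579589844), (30.37712860107422, 69.25666809082031), 1.0100864171981812)
-1 138 [ 617.7 -181.9] ((615.4454956054688, -182.55343627929688), (77.17218780517578, 28.660017013549805), 11.756298065185547)
```

Emit:
move_arm(series=[{"xyz":[0.3,0,-1.5],"dr":[0,0,0.008]},{"xyz":[0,0,-2],"dr":[0,0,0]},{"xyz":[0,0,-1.4],"dr":[0,0,0]},{"xyz":[0,0,0],"dr":[0,0,0]},{"xyz":[0,0,0],"dr":[0,0,0]},{"xyz":[0,0,0],"dr":[0,0,0]},{"xyz":[0,0,0],"dr":[0,0,0]},{"xyz":[0,0,0],"dr":[0,0,0]}])

```text
time_s: 44.5
ee_pos: [610.6, -183.9, 307.9]
orientation: [0.032, 1.568, -0.034]
wrist_force: [0.1, -0.1, -0.1]
gripper_width: 44.9
```

Emit:
move_arm(series=[{"xyz":[0,0,0],"dr":[0,0,0]},{"xyz":[0,0,0],"dr":[0,0,0]},{"xyz":[0,0,0],"dr":[0,0,0]},{"xyz":[0,0,0],"dr":[0,0,0]},{"xyz":[0,0,0],"dr":[0,0,0]},{"xyz":[0,0,0],"dr":[0,0,0]},{"xyz":[0,0,0],"dr":[0,0,0]},{"xyz":[0,0,0],"dr":[0,0,0]}], claw=0.8)

```text
time_s: 45.17
ee_pos: [610.2, -184.5, 306.7]
orientation: [0.032, 1.571, -0.034]
wrist_force: [-0.7, -3.5, -0.7]
gripper_width: 15.4
```

Emit:
move_arm(series=[{"xyz":[0,0,0],"dr":[0,0,-0.06]},{"xyz":[0,0,0],"dr":[0,0,-0.12]},{"xyz":[0,0,0],"dr":[0,0,-0.12]},{"xyz":[0,0,0],"dr":[0,0,-0.12]},{"xyz":[0,0,0],"dr":[0,0,-0.12]},{"xyz":[0,0,0],"dr":[0,0,-0.12]},{"xyz":[0,0,0],"dr":[0,0,0]},{"xyz":[0,0,0],"dr":[0,0,0]}])

```text
time_s: 45.83
ee_pos: [610.3, -184.3, 306.7]
orientation: [0.547, 1.5, -0.548]
wrist_force: [0.1, -3.0, -0.4]
gripper_width: 15.4
```

```bash
python3 st.py 610 -182.5 142 -2.3
```

```text
t 45.83 grasp [ 610.4 -184.4  142.8] down [ 0.    -0.001 -1.   ] jawyaw 49.91 j6 -1.34 F [ 0.1 -3.  -0.4] w 15.4
delta cm [-0.04  0.19 -0.08] dyaw rad -0.911
```

Emit:
move_arm(series=[{"xyz":[0,0,0],"dr":[0,0,-0.12]},{"xyz":[0,0,0],"dr":[0,0,-0.12]},{"xyz":[0,0,0],"dr":[0,0,-0.12]},{"xyz":[0,0,0],"dr":[0,0,-0.12]},{"xyz":[0,0,0],"dr":[0,0,-0.12]},{"xyz":[0,0,0],"dr":[0,0,-0.12]},{"xyz":[0,0,0],"dr":[0,0,-0.12]},{"xyz":[0,0,0],"dr":[0,0,-0.07]}])

```text
time_s: 46.5
ee_pos: [610.6, -184.1, 306.7]
orientation: [1.24, 1.187, -1.24]
wrist_force: [0.9, -2.8, -1.2]
gripper_width: 15.7
```

Emit:
move_arm(series=[{"xyz":[0,0,0],"dr":[0,0,0]},{"xyz":[0,0,0],"dr":[0,0,0]},{"xyz":[0,0,0],"dr":[0,0,0]},{"xyz":[0,0,0],"dr":[0,0,0]},{"xyz":[0,0,0],"dr":[0,0,0]},{"xyz":[0,0,0],"dr":[0,0,0]},{"xyz":[0,0,0],"dr":[0,0,0]},{"xyz":[0,0,0],"dr":[0,0,0]}])

```text
time_s: 47.17
ee_pos: [610.6, -184.1, 306.8]
orientation: [1.239, 1.188, -1.238]
wrist_force: [3.7, -3.7, -3.0]
gripper_width: 16.1
```

```bash
python3 st.py 610 -182.5 142 -2.3
```

```text
t 47.17 grasp [ 610.8 -184.2  142.8] down [ 0.001 -0.001 -1.   ] jawyaw -2.33 j6 -0.43 F [ 3.7 -3.7 -3. ] w 16.1
delta cm [-0.08  0.17 -0.08] dyaw rad 0.001
```

Emit:
move_arm(series=[{"xyz":[0,0,0],"dr":[0,0,0]},{"xyz":[0,0,0],"dr":[0,0,0]},{"xyz":[0,0,0],"dr":[0,0,0]},{"xyz":[0,0,0],"dr":[0,0,0]},{"xyz":[0,0,2.5],"dr":[0,0,0]},{"xyz":[0,0.6,2.5],"dr":[0,0,0]},{"xyz":[0,2,0],"dr":[0,0,0]},{"xyz":[0,3,0],"dr":[0,0,0]}], claw=4.5)

```text
time_s: 47.83
ee_pos: [610.7, -129.3, 358.8]
orientation: [1.242, 1.183, -1.24]
wrist_force: [0.3, 0.8, 0.0]
gripper_width: 44.7
```

Emit:
move_arm(series=[{"xyz":[0.2,3,0],"dr":[0,0,0]},{"xyz":[0.2,3,0],"dr":[0,0,0]},{"xyz":[0.2,3,0],"dr":[0,0,0]},{"xyz":[0.2,3,0],"dr":[0,0,0]},{"xyz":[0.2,3,0],"dr":[0,0,0]},{"xyz":[0.2,3,0],"dr":[0,0,0]},{"xyz":[0.2,3,0],"dr":[0,0,0]},{"xyz":[0,3,0],"dr":[0,0,0]}])

```text
time_s: 48.5
ee_pos: [623.8, 113.9, 356.6]
orientation: [1.239, 1.191, -1.24]
wrist_force: [-0.7, -0.7, 1.3]
gripper_width: 45.0
```

Emit:
move_arm(series=[{"xyz":[0,3,0],"dr":[0,0,0]},{"xyz":[0,2,0],"dr":[0,0,0]},{"xyz":[0,1,0],"dr":[0,0,0]},{"xyz":[0,0,0],"dr":[0,0,0]},{"xyz":[0,0,0],"dr":[0,0,0]},{"xyz":[0,0,0],"dr":[0,0,0]},{"xyz":[0,0,0],"dr":[0,0,0]},{"xyz":[0,0,0],"dr":[0,0,0]}])

```text
time_s: 49.17
ee_pos: [624.4, 170.7, 356.7]
orientation: [1.24, 1.189, -1.241]
wrist_force: [-0.5, 0.4, -0.1]
gripper_width: 44.6
```

```bash
python3 st.py 624.8 172 142 -2.3
```

```text
t 49.17 grasp [624.4 170.6 192.7] down [-0. -0. -1.] jawyaw -2.46 j6 0.14 F [-0.5  0.4 -0.1] w 44.6
delta cm [ 0.04  0.14 -5.07] dyaw rad 0.003
```

Emit:
move_arm(series=[{"xyz":[0,0.1,-1.5],"dr":[0,0,0.003]},{"xyz":[0,0,-2],"dr":[0,0,0]},{"xyz":[0,0,-1.5],"dr":[0,0,0]},{"xyz":[0,0,0],"dr":[0,0,0]},{"xyz":[0,0,0],"dr":[0,0,0]},{"xyz":[0,0,0],"dr":[0,0,0]},{"xyz":[0,0,0],"dr":[0,0,0]},{"xyz":[0,0,0],"dr":[0,0,0]}])

```text
time_s: 49.83
ee_pos: [624.7, 173.0, 308.0]
orientation: [1.239, 1.189, -1.235]
wrist_force: [0.5, -0.2, -0.2]
gripper_width: 44.9
```

Emit:
move_arm(series=[{"xyz":[0,0,0],"dr":[0,0,0]},{"xyz":[0,0,0],"dr":[0,0,0]},{"xyz":[0,0,0],"dr":[0,0,0]},{"xyz":[0,0,0],"dr":[0,0,0]},{"xyz":[0,0,0],"dr":[0,0,0]},{"xyz":[0,0,0],"dr":[0,0,0]},{"xyz":[0,0,0],"dr":[0,0,0]},{"xyz":[0,0,0],"dr":[0,0,0]}], claw=0.8)

```text
time_s: 50.5
ee_pos: [624.8, 173.1, 306.8]
orientation: [1.239, 1.19, -1.236]
wrist_force: [2.3, 0.8, -1.3]
gripper_width: 15.6
```

Emit:
move_arm(series=[{"xyz":[0,0,0],"dr":[0,0,-0.07]},{"xyz":[0,0,0],"dr":[0,0,-0.12]},{"xyz":[0,0,0],"dr":[0,0,-0.12]},{"xyz":[0,0,0],"dr":[0,0,-0.12]},{"xyz":[0,0,0],"dr":[0,0,-0.12]},{"xyz":[0,0,0],"dr":[0,0,-0.12]},{"xyz":[0,0,0],"dr":[0,0,-0.12]},{"xyz":[0,0,0],"dr":[0,0,-0.12]}])

```text
time_s: 51.17
ee_pos: [625.9, 172.5, 306.8]
orientation: [1.871, 0.593, -1.862]
wrist_force: [6.2, -2.0, -3.4]
gripper_width: 15.6
```

Emit:
move_arm(series=[{"xyz":[0,0,0],"dr":[0,0,-0.12]},{"xyz":[0,0,0],"dr":[0,0,-0.12]},{"xyz":[0,0,0],"dr":[0,0,-0.12]},{"xyz":[0,0,0],"dr":[0,0,-0.12]},{"xyz":[0,0,0],"dr":[0,0,-0.12]},{"xyz":[0,0,0],"dr":[0,0,-0.06]},{"xyz":[0,0,0],"dr":[0,0,0]},{"xyz":[0,0,0],"dr":[0,0,0]}])

```text
time_s: 51.83
ee_pos: [626.2, 171.4, 306.8]
orientation: [-2.211, 0.045, 2.198]
wrist_force: [6.9, -5.7, -4.8]
gripper_width: 15.8
```

```bash
python3 st.py 624.8 172 142 87.7
```

```text
t 51.83 grasp [627.2 170.8 142.8] down [ 0.006 -0.003 -1.   ] jawyaw -92.14 j6 1.71 F [ 6.9 -5.7 -4.8] w 15.8
delta cm [-0.24  0.12 -0.08] dyaw rad -0.003
```

Emit:
move_arm(series=[{"xyz":[0,0,0],"dr":[0,0,0]},{"xyz":[0,0,0],"dr":[0,0,0]},{"xyz":[0,0,0],"dr":[0,0,0]},{"xyz":[0,0,0],"dr":[0,0,0]},{"xyz":[0,0,2.5],"dr":[0,0,0]},{"xyz":[0,-0.6,2.5],"dr":[0,0,0.12]},{"xyz":[0,-2,0],"dr":[0,0,0.12]},{"xyz":[0,-3,0],"dr":[0,0,0.12]}], claw=4.5)

```text
time_s: 52.5
ee_pos: [624.3, 119.1, 358.9]
orientation: [2.046, 0.343, -2.037]
wrist_force: [0.2, -0.7, 0.4]
gripper_width: 44.3
```

Emit:
move_arm(series=[{"xyz":[-0.2,-3,0],"dr":[0,0,0.12]},{"xyz":[-0.2,-3,0],"dr":[0,0,0.12]},{"xyz":[-0.2,-3,0],"dr":[0,0,0.12]},{"xyz":[-0.2,-3,0],"dr":[0,0,0.12]},{"xyz":[-0.2,-3,0],"dr":[0,0,0.12]},{"xyz":[-0.2,-3,0],"dr":[0,0,0.12]},{"xyz":[-0.2,-3,0],"dr":[0,0,0.12]},{"xyz":[0,-3,0],"dr":[0,0,0.12]}])

```text
time_s: 53.17
ee_pos: [609.5, -123.7, 356.7]
orientation: [1.413, 1.064, -1.414]
wrist_force: [0.4, 0.9, 0.8]
gripper_width: 44.9
```

Emit:
move_arm(series=[{"xyz":[0,-3,0],"dr":[0,0,0.12]},{"xyz":[0,-2,0],"dr":[0,0,0.12]},{"xyz":[0,-1,0],"dr":[0,0,0]},{"xyz":[0,0,0],"dr":[0,0,0]},{"xyz":[0,0,0],"dr":[0,0,0]},{"xyz":[0,0,0],"dr":[0,0,0]},{"xyz":[0,0,0],"dr":[0,0,0]},{"xyz":[0,0,0],"dr":[0,0,0]}])

```text
time_s: 53.83
ee_pos: [610.3, -181.3, 356.7]
orientation: [1.244, 1.187, -1.244]
wrist_force: [0.1, 0.3, 0.1]
gripper_width: 45.1
```

```bash
python3 st.py 610.6 -184.5 142 -2.3
```

```text
t 53.83 grasp [ 610.2 -181.2  192.7] down [-0.  0. -1.] jawyaw -2.68 j6 -0.42 F [0.1 0.3 0.1] w 45.1
delta cm [ 0.04 -0.33 -5.07] dyaw rad 0.007
```

Emit:
move_arm(series=[{"xyz":[0,-0.3,-1.5],"dr":[0,0,0.007]},{"xyz":[0,0,-2],"dr":[0,0,0]},{"xyz":[0,0,-1.5],"dr":[0,0,0]},{"xyz":[0,0,0],"dr":[0,0,0]},{"xyz":[0,0,0],"dr":[0,0,0]},{"xyz":[0,0,0],"dr":[0,0,0]},{"xyz":[0,0,0],"dr":[0,0,0]},{"xyz":[0,0,0],"dr":[0,0,0]}])

```text
time_s: 54.5
ee_pos: [610.6, -185.8, 308.0]
orientation: [1.239, 1.187, -1.238]
wrist_force: [-0.3, -0.3, 1.6]
gripper_width: 44.7
```

Emit:
move_arm(series=[{"xyz":[0,0,0],"dr":[0,0,0]},{"xyz":[0,0,0],"dr":[0,0,0]},{"xyz":[0,0,0],"dr":[0,0,0]},{"xyz":[0,0,0],"dr":[0,0,0]},{"xyz":[0,0,0],"dr":[0,0,0]},{"xyz":[0,0,0],"dr":[0,0,0]},{"xyz":[0,0,0],"dr":[0,0,0]},{"xyz":[0,0,0],"dr":[0,0,0]}], claw=0.8)

```text
time_s: 55.17
ee_pos: [610.5, -185.9, 306.7]
orientation: [1.24, 1.189, -1.239]
wrist_force: [1.3, -0.4, -1.7]
gripper_width: 15.5
```

Emit:
move_arm(series=[{"xyz":[0,0,0],"dr":[0,0,-0.07]},{"xyz":[0,0,0],"dr":[0,0,-0.12]},{"xyz":[0,0,0],"dr":[0,0,-0.12]},{"xyz":[0,0,0],"dr":[0,0,-0.12]},{"xyz":[0,0,0],"dr":[0,0,-0.12]},{"xyz":[0,0,0],"dr":[0,0,-0.12]},{"xyz":[0,0,0],"dr":[0,0,-0.12]},{"xyz":[0,0,0],"dr":[0,0,-0.12]}])

```text
time_s: 55.83
ee_pos: [610.1, -185.6, 306.7]
orientation: [1.869, 0.594, -1.871]
wrist_force: [-0.2, 0.1, 0.1]
gripper_width: 15.3
```

Emit:
move_arm(series=[{"xyz":[0,0,0],"dr":[0,0,-0.12]},{"xyz":[0,0,0],"dr":[0,0,-0.12]},{"xyz":[0,0,0],"dr":[0,0,-0.12]},{"xyz":[0,0,0],"dr":[0,0,-0.12]},{"xyz":[0,0,0],"dr":[0,0,-0.12]},{"xyz":[0,0,0],"dr":[0,0,-0.06]},{"xyz":[0,0,0],"dr":[0,0,0]},{"xyz":[0,0,0],"dr":[0,0,0]}])

```text
time_s: 56.5
ee_pos: [609.9, -185.2, 306.7]
orientation: [-2.199, 0.041, 2.202]
wrist_force: [-0.3, 3.2, 2.3]
gripper_width: 15.4
```

```bash
python3 st.py 610.6 -184.5 142 87.7
```

```text
t 56.5 grasp [ 609.8 -184.9  142.7] down [-0.001  0.002 -1.   ] jawyaw -92.25 j6 1.14 F [-0.3  3.2  2.3] w 15.4
delta cm [ 0.08  0.04 -0.07] dyaw rad -0.001
```

Emit:
move_arm(series=[{"xyz":[0,0,0],"dr":[0,0,0]},{"xyz":[0,0,0],"dr":[0,0,0]},{"xyz":[0,0,0],"dr":[0,0,0]},{"xyz":[0,0,0],"dr":[0,0,0]},{"xyz":[0,0,2.5],"dr":[0,0,0]},{"xyz":[0,0.6,2.5],"dr":[0,0,0.12]},{"xyz":[0,2,0],"dr":[0,0,0.12]},{"xyz":[0,2,0],"dr":[0,0,0.12]}], claw=4.5)

```text
time_s: 57.17
ee_pos: [610.9, -140.8, 358.8]
orientation: [2.049, 0.331, -2.04]
wrist_force: [0.6, 0.8, -0.1]
gripper_width: 44.6
```

Emit:
move_arm(series=[{"xyz":[0.2,2,0],"dr":[0,0,0.12]},{"xyz":[0.2,2,0],"dr":[0,0,0.12]},{"xyz":[0.2,2,0],"dr":[0,0,0.12]},{"xyz":[0.2,2,0],"dr":[0,0,0.12]},{"xyz":[0.2,2,0],"dr":[0,0,0.12]},{"xyz":[0.2,2,0],"dr":[0,0,0.12]},{"xyz":[0.2,2,0],"dr":[0,0,0.12]},{"xyz":[0,2,0],"dr":[0,0,0.12]}])

```text
time_s: 57.83
ee_pos: [624.6, 20.8, 356.7]
orientation: [1.416, 1.06, -1.415]
wrist_force: [-0.2, 0.3, -0.4]
gripper_width: 45.2
```

Emit:
move_arm(series=[{"xyz":[0,2,0],"dr":[0,0,0.12]},{"xyz":[0,2,0],"dr":[0,0,0.12]},{"xyz":[0,2,0],"dr":[0,0,0.12]},{"xyz":[0,2,0],"dr":[0,0,0.12]},{"xyz":[0,2,0],"dr":[0,0,0.12]},{"xyz":[0,2,0],"dr":[0,0,0.12]},{"xyz":[0,2,0],"dr":[0,0,0.12]},{"xyz":[0,1,0],"dr":[0,0,0.12]}])

```text
time_s: 58.5
ee_pos: [624.1, 172.1, 356.6]
orientation: [0.698, 1.456, -0.697]
wrist_force: [-0.3, -0.4, 0.6]
gripper_width: 44.9
```

Emit:
move_arm(series=[{"xyz":[0,0,0],"dr":[0,0,0.12]},{"xyz":[0,0,0],"dr":[0,0,0.12]},{"xyz":[0,0,0],"dr":[0,0,0.12]},{"xyz":[0,0,0],"dr":[0,0,0.12]},{"xyz":[0,0,0],"dr":[0,0,0.12]},{"xyz":[0,0,0],"dr":[0,0,0.12]},{"xyz":[0,0,0],"dr":[0,0,0.12]},{"xyz":[0,0,0],"dr":[0,0,0]}])

```text
time_s: 59.17
ee_pos: [624.3, 169.9, 356.6]
orientation: [0.047, 1.57, -0.047]
wrist_force: [0.1, -0.4, -0.3]
gripper_width: 45.0
```

```bash
python3 st.py 625.5 171.7 142 87.8
```

```text
t 59.17 grasp [624.4 169.8 192.6] down [ 0. -0. -1.] jawyaw 86.58 j6 -1.42 F [ 0.1 -0.4 -0.3] w 45.0
delta cm [ 0.11  0.19 -5.06] dyaw rad 0.021
```

L3, then release and travel to R3 in the same block. The R wing is at the same angle as L was, so this repeats the earlier L1→R1 pattern.

Emit:
move_arm(series=[{"xyz":[0.1,0.2,-1.5],"dr":[0,0,0.02]},{"xyz":[0,0,-2],"dr":[0,0,0]},{"xyz":[0,0,-1.5],"dr":[0,0,0]},{"xyz":[0,0,0],"dr":[0,0,0]},{"xyz":[0,0,0],"dr":[0,0,0]},{"xyz":[0,0,0],"dr":[0,0,0]},{"xyz":[0,0,0],"dr":[0,0,0]},{"xyz":[0,0,0],"dr":[0,0,0]}])

```text
time_s: 59.83
ee_pos: [625.7, 172.1, 307.9]
orientation: [0.033, 1.568, -0.033]
wrist_force: [0.5, 0.8, 0.6]
gripper_width: 44.9
```

Emit:
move_arm(series=[{"xyz":[0,0,0],"dr":[0,0,0]},{"xyz":[0,0,0],"dr":[0,0,0]},{"xyz":[0,0,0],"dr":[0,0,0]},{"xyz":[0,0,0],"dr":[0,0,0]},{"xyz":[0,0,0],"dr":[0,0,0]},{"xyz":[0,0,0],"dr":[0,0,0]},{"xyz":[0,0,0],"dr":[0,0,0]},{"xyz":[0,0,0],"dr":[0,0,0]}], claw=0.8)

```text
time_s: 60.5
ee_pos: [625.2, 171.3, 306.7]
orientation: [0.031, 1.571, -0.034]
wrist_force: [-1.1, -6.3, 0.8]
gripper_width: 15.8
```

Emit:
move_arm(series=[{"xyz":[0,0,0],"dr":[0,0,-0.07]},{"xyz":[0,0,0],"dr":[0,0,-0.12]},{"xyz":[0,0,0],"dr":[0,0,-0.12]},{"xyz":[0,0,0],"dr":[0,0,-0.12]},{"xyz":[0,0,0],"dr":[0,0,-0.12]},{"xyz":[0,0,0],"dr":[0,0,-0.12]},{"xyz":[0,0,0],"dr":[0,0,-0.12]},{"xyz":[0,0,0],"dr":[0,0,-0.12]}])

```text
time_s: 61.17
ee_pos: [625.2, 171.3, 306.7]
orientation: [0.744, 1.438, -0.748]
wrist_force: [-1.7, -5.6, 0.9]
gripper_width: 15.3
```

Emit:
move_arm(series=[{"xyz":[0,0,0],"dr":[0,0,-0.12]},{"xyz":[0,0,0],"dr":[0,0,-0.12]},{"xyz":[0,0,0],"dr":[0,0,-0.12]},{"xyz":[0,0,0],"dr":[0,0,-0.12]},{"xyz":[0,0,0],"dr":[0,0,-0.12]},{"xyz":[0,0,0],"dr":[0,0,-0.06]},{"xyz":[0,0,0],"dr":[0,0,0]},{"xyz":[0,0,0],"dr":[0,0,0]}])

```text
time_s: 61.83
ee_pos: [625.2, 171.2, 306.7]
orientation: [1.238, 1.188, -1.241]
wrist_force: [-0.6, -5.7, 1.0]
gripper_width: 15.9
```

```bash
python3 st.py 625.5 171.7 142 -2.3
```

```text
t 61.83 grasp [625.1 170.9 142.7] down [-0.001 -0.002 -1.   ] jawyaw -2.37 j6 0.14 F [-0.6 -5.7  1. ] w 15.9
delta cm [ 0.04  0.08 -0.07] dyaw rad 0.001
```

Emit:
move_arm(series=[{"xyz":[0,0,0],"dr":[0,0,0]},{"xyz":[0,0,0],"dr":[0,0,0]},{"xyz":[0,0,0],"dr":[0,0,0]},{"xyz":[0,0,0],"dr":[0,0,0]},{"xyz":[0,0,2.5],"dr":[0,0,0]},{"xyz":[0,-0.6,2.5],"dr":[0,0,0.12]},{"xyz":[0,-2,0],"dr":[0,0,0.12]},{"xyz":[0,-3,0],"dr":[0,0,0.12]}], claw=4.5)

```text
time_s: 62.5
ee_pos: [625.6, 118.2, 358.9]
orientation: [0.967, 1.344, -0.96]
wrist_force: [-0.4, -0.7, -0.5]
gripper_width: 44.5
```

Emit:
move_arm(series=[{"xyz":[-0.2,-3,0],"dr":[0,0,0.12]},{"xyz":[-0.2,-3,0],"dr":[0,0,0.12]},{"xyz":[-0.2,-3,0],"dr":[0,0,0.12]},{"xyz":[-0.2,-3,0],"dr":[0,0,0.12]},{"xyz":[-0.2,-3,0],"dr":[0,0,0.12]},{"xyz":[-0.2,-3,0],"dr":[0,0,0.12]},{"xyz":[-0.2,-3,0],"dr":[0,0,0.12]},{"xyz":[0,-3,0],"dr":[0,0,0.12]}])

```text
time_s: 63.17
ee_pos: [610.8, -124.9, 356.7]
orientation: [0.225, 1.559, -0.224]
wrist_force: [0.2, -0.9, 0.2]
gripper_width: 45.3
```

Emit:
move_arm(series=[{"xyz":[0,-3,0],"dr":[0,0,0.12]},{"xyz":[0,-2,0],"dr":[0,0,0.12]},{"xyz":[0,-1,0],"dr":[0,0,0]},{"xyz":[0,0,0],"dr":[0,0,0]},{"xyz":[0,0,0],"dr":[0,0,0]},{"xyz":[0,0,0],"dr":[0,0,0]},{"xyz":[0,0,0],"dr":[0,0,0]},{"xyz":[0,0,0],"dr":[0,0,0]}])

```text
time_s: 63.83
ee_pos: [611.3, -182.3, 356.7]
orientation: [0.04, 1.571, -0.039]
wrist_force: [0.1, -0.1, -0.0]
gripper_width: 45.2
```

```bash
python3 st.py 610.3 -184.5 142 87.75
```

```text
t 63.83 grasp [ 611.3 -182.2  192.7] down [-0.  0. -1.] jawyaw 87.09 j6 -1.99 F [ 0.1 -0.1 -0. ] w 45.2
delta cm [-0.1  -0.23 -5.07] dyaw rad 0.011
```

Emit:
move_arm(series=[{"xyz":[-0.1,-0.2,-1.5],"dr":[0,0,0.011]},{"xyz":[0,0,-2],"dr":[0,0,0]},{"xyz":[0,0,-1.5],"dr":[0,0,0]},{"xyz":[0,0,0],"dr":[0,0,0]},{"xyz":[0,0,0],"dr":[0,0,0]},{"xyz":[0,0,0],"dr":[0,0,0]},{"xyz":[0,0,0],"dr":[0,0,0]},{"xyz":[0,0,0],"dr":[0,0,0]}])

```text
time_s: 64.5
ee_pos: [610.6, -185.9, 308.0]
orientation: [0.031, 1.568, -0.033]
wrist_force: [-0.3, 0.2, 0.1]
gripper_width: 44.6
```

Emit:
move_arm(series=[{"xyz":[0,0,0],"dr":[0,0,0]},{"xyz":[0,0,0],"dr":[0,0,0]},{"xyz":[0,0,0],"dr":[0,0,0]},{"xyz":[0,0,0],"dr":[0,0,0]},{"xyz":[0,0,0],"dr":[0,0,0]},{"xyz":[0,0,0],"dr":[0,0,0]},{"xyz":[0,0,0],"dr":[0,0,0]},{"xyz":[0,0,0],"dr":[0,0,0]}], claw=0.8)

```text
time_s: 65.17
ee_pos: [610.2, -185.1, 306.7]
orientation: [0.034, 1.571, -0.031]
wrist_force: [0.1, 4.5, 1.6]
gripper_width: 15.6
```

Emit:
move_arm(series=[{"xyz":[0,0,0],"dr":[0,0,-0.07]},{"xyz":[0,0,0],"dr":[0,0,-0.12]},{"xyz":[0,0,0],"dr":[0,0,-0.12]},{"xyz":[0,0,0],"dr":[0,0,-0.12]},{"xyz":[0,0,0],"dr":[0,0,-0.12]},{"xyz":[0,0,0],"dr":[0,0,-0.12]},{"xyz":[0,0,0],"dr":[0,0,-0.12]},{"xyz":[0,0,0],"dr":[0,0,-0.12]}])

```text
time_s: 65.83
ee_pos: [610.4, -184.8, 306.7]
orientation: [0.747, 1.44, -0.744]
wrist_force: [1.6, 4.4, 0.9]
gripper_width: 15.9
```

Emit:
move_arm(series=[{"xyz":[0,0,0],"dr":[0,0,-0.12]},{"xyz":[0,0,0],"dr":[0,0,-0.12]},{"xyz":[0,0,0],"dr":[0,0,-0.12]},{"xyz":[0,0,0],"dr":[0,0,-0.12]},{"xyz":[0,0,0],"dr":[0,0,-0.12]},{"xyz":[0,0,0],"dr":[0,0,-0.06]},{"xyz":[0,0,0],"dr":[0,0,0]},{"xyz":[0,0,0],"dr":[0,0,0]}])

```text
time_s: 66.5
ee_pos: [610.6, -184.8, 306.7]
orientation: [1.241, 1.191, -1.237]
wrist_force: [1.3, 5.3, 1.1]
gripper_width: 15.6
```

```bash
python3 st.py 610.5 -184.5 142 -2.3
```

```text
t 66.5 grasp [ 610.8 -184.4  142.7] down [ 0.001  0.002 -1.   ] jawyaw -2.32 j6 -0.43 F [1.3 5.3 1.1] w 15.6
delta cm [-0.03 -0.01 -0.07] dyaw rad 0.0
```

Emit:
move_arm(series=[{"xyz":[0,0,0],"dr":[0,0,0]},{"xyz":[0,0,0],"dr":[0,0,0]},{"xyz":[0,0,0],"dr":[0,0,0]},{"xyz":[0,0,0],"dr":[0,0,0]},{"xyz":[0,0,2.5],"dr":[0,0,0]},{"xyz":[0,0.6,2.5],"dr":[0,0,0]},{"xyz":[0,2,0],"dr":[0,0,0]},{"xyz":[0,3,0],"dr":[0,0,0]}], claw=4.5)

```text
time_s: 67.17
ee_pos: [611.0, -132.3, 358.9]
orientation: [1.241, 1.181, -1.239]
wrist_force: [0.5, 0.6, -0.5]
gripper_width: 44.5
```

Emit:
move_arm(series=[{"xyz":[0.2,3,0],"dr":[0,0,0]},{"xyz":[0.2,3,0],"dr":[0,0,0]},{"xyz":[0.2,3,0],"dr":[0,0,0]},{"xyz":[0.2,3,0],"dr":[0,0,0]},{"xyz":[0.2,3,0],"dr":[0,0,0]},{"xyz":[0.2,3,0],"dr":[0,0,0]},{"xyz":[0.2,3,0],"dr":[0,0,0]},{"xyz":[0,3,0],"dr":[0,0,0]}])

```text
time_s: 67.83
ee_pos: [624.5, 111.2, 356.7]
orientation: [1.239, 1.189, -1.238]
wrist_force: [-0.4, 0.9, 0.1]
gripper_width: 45.0
```

Emit:
move_arm(series=[{"xyz":[0,3,0],"dr":[0,0,0]},{"xyz":[0,2,0],"dr":[0,0,0]},{"xyz":[0,1,0],"dr":[0,0,0]},{"xyz":[0,0,0],"dr":[0,0,0]},{"xyz":[0,0,0],"dr":[0,0,0]},{"xyz":[0,0,0],"dr":[0,0,0]},{"xyz":[0,0,0],"dr":[0,0,0]},{"xyz":[0,0,0],"dr":[0,0,0]}])

```text
time_s: 68.5
ee_pos: [624.5, 168.7, 356.7]
orientation: [1.24, 1.189, -1.24]
wrist_force: [0.0, 0.3, -0.1]
gripper_width: 45.2
```

```bash
python3 st.py 625.2 171.3 142 -2.3; python3 - <<'E'
from h import *
im,d=frame('scene')
cv2.imwrite('pics/c12.png',cv2.resize(im[170:260,215:385,::-1],None,fx=4.7,fy=4.7,interpolation=cv2.INTER_CUBIC))
E
```

```text
t 68.5 grasp [624.5 168.6 192.7] down [-0. -0. -1.] jawyaw -2.4 j6 0.13 F [ 0.   0.3 -0.1] w 45.2
delta cm [ 0.07  0.27 -5.07] dyaw rad 0.002
```

View pics/c12.png

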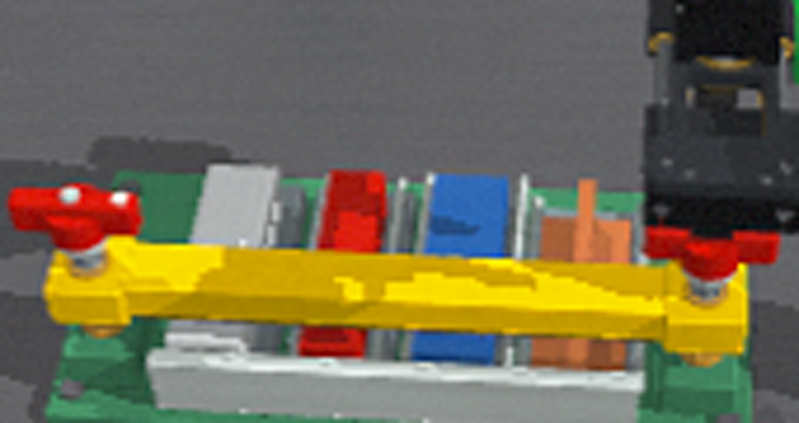

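Emit:
move_arm(series=[{"xyz":[0.1,0.2,-1.5],"dr":[0,0,0]},{"xyz":[0,0,-2],"dr":[0,0,0]},{"xyz":[0,0,-1.5],"dr":[0,0,0]},{"xyz":[0,0,0],"dr":[0,0,0]},{"xyz":[0,0,0],"dr":[0,0,0]},{"xyz":[0,0,0],"dr":[0,0,0]},{"xyz":[0,0,0],"dr":[0,0,0]},{"xyz":[0,0,0],"dr":[0,0,0]}])

```text
time_s: 69.22
ee_pos: [625.7, 172.1, 308.0]
orientation: [1.24, 1.188, -1.237]
wrist_force: [0.1, 0.0, 0.8]
gripper_width: 44.9
```

Emit:
move_arm(series=[{"xyz":[0,0,0],"dr":[0,0,0]},{"xyz":[0,0,0],"dr":[0,0,0]},{"xyz":[0,0,0],"dr":[0,0,0]},{"xyz":[0,0,0],"dr":[0,0,0]},{"xyz":[0,0,0],"dr":[0,0,0]},{"xyz":[0,0,0],"dr":[0,0,0]},{"xyz":[0,0,0],"dr":[0,0,0]},{"xyz":[0,0,0],"dr":[0,0,0]}], claw=0.8)

```text
time_s: 69.88
ee_pos: [625.2, 172.2, 306.7]
orientation: [1.239, 1.19, -1.239]
wrist_force: [-0.9, 0.1, 1.0]
gripper_width: 16.2
```

Emit:
move_arm(series=[{"xyz":[0,0,0],"dr":[0,0,-0.1]},{"xyz":[0,0,0],"dr":[0,0,-0.12]},{"xyz":[0,0,0],"dr":[0,0,-0.12]},{"xyz":[0,0,0],"dr":[0,0,-0.12]},{"xyz":[0,0,0],"dr":[0,0,-0.12]},{"xyz":[0,0,0],"dr":[0,0,-0.12]},{"xyz":[0,0,0],"dr":[0,0,-0.05]},{"xyz":[0,0,0],"dr":[0,0,0]}])

```text
time_s: 70.55
ee_pos: [625.7, 171.9, 306.7]
orientation: [1.764, 0.724, -1.762]
wrist_force: [1.9, -0.8, -0.7]
gripper_width: 15.8
```

```bash
python3 st.py 625.5 171.7 142 -2.3; python3 -c "
from cell import env;print(env.get_obs()['ft_torque'])"
```

```text
t 70.55 grasp [626.  171.8 142.7] down [ 0.002 -0.001 -1.   ] jawyaw -45.28 j6 0.89 F [ 1.9 -0.8 -0.7] w 15.8
delta cm [-0.05 -0.01 -0.07] dyaw rad 0.75
[-0.31079355 -0.1014211  -0.09183872]
```

Emit:
move_arm(series=[{"xyz":[0,0,0],"dr":[0,0,0]},{"xyz":[0,0,0],"dr":[0,0,0]},{"xyz":[0,0,0],"dr":[0,0,0]},{"xyz":[0,0,0],"dr":[0,0,0]},{"xyz":[0,0,2.5],"dr":[0,0,0]},{"xyz":[0,-0.6,2.5],"dr":[0,0,0.1]},{"xyz":[0,-2,0],"dr":[0,0,0.1]},{"xyz":[0,-3,0],"dr":[0,0,0.1]}], claw=4.5)

```text
time_s: 71.22
ee_pos: [625.5, 117.8, 358.9]
orientation: [1.558, 0.94, -1.549]
wrist_force: [0.7, -0.1, 0.1]
gripper_width: 44.3
```

Emit:
move_arm(series=[{"xyz":[-0.2,-3,0],"dr":[0,0,0.1]},{"xyz":[-0.2,-3,0],"dr":[0,0,0.1]},{"xyz":[-0.2,-3,0],"dr":[0,0,0.1]},{"xyz":[-0.2,-3,0],"dr":[0,0,0.1]},{"xyz":[-0.2,-3,0],"dr":[0,0,0.05]},{"xyz":[-0.2,-3,0],"dr":[0,0,0]},{"xyz":[-0.2,-3,0],"dr":[0,0,0]},{"xyz":[0,-3,0],"dr":[0,0,0]}])

```text
time_s: 71.88
ee_pos: [610.6, -125.1, 356.7]
orientation: [1.238, 1.191, -1.239]
wrist_force: [0.6, 0.0, -0.0]
gripper_width: 45.1
```

Emit:
move_arm(series=[{"xyz":[0,-3,0],"dr":[0,0,0]},{"xyz":[0,-2,0],"dr":[0,0,0]},{"xyz":[0,-1.2,0],"dr":[0,0,0]},{"xyz":[0,0,0],"dr":[0,0,0]},{"xyz":[0,0,0],"dr":[0,0,0]},{"xyz":[0,0,0],"dr":[0,0,0]},{"xyz":[0,0,0],"dr":[0,0,0]},{"xyz":[0,0,0],"dr":[0,0,0]}])

```text
time_s: 72.55
ee_pos: [611.3, -184.3, 356.7]
orientation: [1.237, 1.192, -1.237]
wrist_force: [-0.7, 0.7, -0.3]
gripper_width: 44.8
```

```bash
python3 st.py 610.5 -184.3 142 -2.3
```

```text
t 72.55 grasp [ 611.2 -184.2  192.7] down [-0.  0. -1.] jawyaw -2.18 j6 -0.43 F [-0.7  0.7 -0.3] w 44.8
delta cm [-0.07 -0.01 -5.07] dyaw rad -0.002
```

Emit:
move_arm(series=[{"xyz":[0,0.1,-1.5],"dr":[0,0,0]},{"xyz":[0,0,-2],"dr":[0,0,0]},{"xyz":[0,0,-1.5],"dr":[0,0,0]},{"xyz":[0,0,0],"dr":[0,0,0]},{"xyz":[0,0,0],"dr":[0,0,0]},{"xyz":[0,0,0],"dr":[0,0,0]},{"xyz":[0,0,0],"dr":[0,0,0]},{"xyz":[0,0,0],"dr":[0,0,0]}])

```text
time_s: 73.22
ee_pos: [611.6, -184.9, 308.0]
orientation: [1.239, 1.188, -1.237]
wrist_force: [-0.5, 0.0, 0.0]
gripper_width: 45.1
```

Emit:
move_arm(series=[{"xyz":[0,0,0],"dr":[0,0,0]},{"xyz":[0,0,0],"dr":[0,0,0]},{"xyz":[0,0,0],"dr":[0,0,0]},{"xyz":[0,0,0],"dr":[0,0,0]},{"xyz":[0,0,0],"dr":[0,0,0]},{"xyz":[0,0,0],"dr":[0,0,0]},{"xyz":[0,0,0],"dr":[0,0,0]},{"xyz":[0,0,0],"dr":[0,0,0]}], claw=0.8)

```text
time_s: 73.88
ee_pos: [611.0, -184.9, 306.7]
orientation: [1.238, 1.191, -1.239]
wrist_force: [-1.4, -0.1, 2.0]
gripper_width: 15.9
```

Emit:
move_arm(series=[{"xyz":[0,0,0],"dr":[0,0,-0.1]},{"xyz":[0,0,0],"dr":[0,0,-0.12]},{"xyz":[0,0,0],"dr":[0,0,-0.12]},{"xyz":[0,0,0],"dr":[0,0,-0.12]},{"xyz":[0,0,0],"dr":[0,0,-0.12]},{"xyz":[0,0,0],"dr":[0,0,-0.12]},{"xyz":[0,0,0],"dr":[0,0,-0.1]},{"xyz":[0,0,0],"dr":[0,0,-0.1]}])

```text
time_s: 74.55
ee_pos: [611.0, -184.9, 306.7]
orientation: [1.861, 0.604, -1.863]
wrist_force: [-1.6, -0.2, 2.2]
gripper_width: 15.5
```

Emit:
move_arm(series=[{"xyz":[0,0,0],"dr":[0,0,0]},{"xyz":[0,0,0],"dr":[0,0,0]},{"xyz":[0,0,0],"dr":[0,0,0]},{"xyz":[0,0,0],"dr":[0,0,0]},{"xyz":[0,0,0],"dr":[0,0,0]},{"xyz":[0,0,0],"dr":[0,0,0]},{"xyz":[0,0,0],"dr":[0,0,0]},{"xyz":[0,0,0],"dr":[0,0,0]}])

```text
time_s: 75.22
ee_pos: [611.0, -184.9, 306.7]
orientation: [1.859, 0.607, -1.86]
wrist_force: [-3.8, -0.2, 2.3]
gripper_width: 15.5
```

```bash
python3 st.py 610.5 -184.3 142 -2.3; python3 -c "
from cell import env;print(env.get_obs()['ft_torque'])"
```

```text
t 75.22 grasp [ 610.9 -184.9  142.7] down [-0.001  0.    -1.   ] jawyaw -53.84 j6 0.47 F [-3.8 -0.2  2.3] w 15.5
delta cm [-0.04  0.06 -0.07] dyaw rad 0.899
[-0.13725442  0.72940393 -0.10876581]
```

Emit:
move_arm(series=[{"xyz":[0,0,0],"dr":[0,0,0]},{"xyz":[0,0,0],"dr":[0,0,0]},{"xyz":[0,0,0],"dr":[0,0,0]},{"xyz":[0,0,0],"dr":[0,0,0]},{"xyz":[0,0,2.5],"dr":[0,0,0]},{"xyz":[0,0.6,2.5],"dr":[0,0,0.07]},{"xyz":[0,2,0],"dr":[0,0,0.08]},{"xyz":[0,3,0],"dr":[0,0,0]}], claw=4.5)

```text
time_s: 75.88
ee_pos: [612.4, -130.7, 358.9]
orientation: [1.766, 0.719, -1.757]
wrist_force: [1.0, 1.0, -0.5]
gripper_width: 44.3
```

Emit:
move_arm(series=[{"xyz":[0.2,3,0],"dr":[0,0,0]},{"xyz":[0.2,3,0],"dr":[0,0,0]},{"xyz":[0.2,3,0],"dr":[0,0,0]},{"xyz":[0.2,3,0],"dr":[0,0,0]},{"xyz":[0.2,3,0],"dr":[0,0,0]},{"xyz":[0.2,3,0],"dr":[0,0,0]},{"xyz":[0.2,3,0],"dr":[0,0,0]},{"xyz":[0,3,0],"dr":[0,0,0]}])

```text
time_s: 76.55
ee_pos: [625.6, 112.8, 356.7]
orientation: [1.764, 0.725, -1.761]
wrist_force: [0.6, 0.3, 0.1]
gripper_width: 44.9
```

Emit:
move_arm(series=[{"xyz":[0,3,0],"dr":[0,0,0]},{"xyz":[0,2,0],"dr":[0,0,0]},{"xyz":[0,1,0],"dr":[0,0,0]},{"xyz":[0,0,0],"dr":[0,0,0]},{"xyz":[0,0,0],"dr":[0,0,0]},{"xyz":[0,0,0],"dr":[0,0,0]},{"xyz":[0,0,0],"dr":[0,0,0]},{"xyz":[0,0,0],"dr":[0,0,0]}])

```text
time_s: 77.22
ee_pos: [625.5, 169.7, 356.7]
orientation: [1.764, 0.724, -1.764]
wrist_force: [0.8, 0.3, 0.4]
gripper_width: 44.7
```

```bash
python3 st.py 625.3 171.3 142 -45.3
```

```text
t 77.22 grasp [625.5 169.6 192.7] down [ 0. -0. -1.] jawyaw -45.38 j6 0.88 F [0.8 0.3 0.4] w 44.7
delta cm [-0.02  0.17 -5.07] dyaw rad 0.001
```

Emit:
move_arm(series=[{"xyz":[0,0.1,-1.5],"dr":[0,0,0]},{"xyz":[0,0,-2],"dr":[0,0,0]},{"xyz":[0,0,-1.5],"dr":[0,0,0]},{"xyz":[0,0,0],"dr":[0,0,0]},{"xyz":[0,0,0],"dr":[0,0,0]},{"xyz":[0,0,0],"dr":[0,0,0]},{"xyz":[0,0,0],"dr":[0,0,0]},{"xyz":[0,0,0],"dr":[0,0,0]}])

```text
time_s: 77.88
ee_pos: [625.7, 172.0, 308.0]
orientation: [1.765, 0.725, -1.761]
wrist_force: [-0.6, -0.3, -0.8]
gripper_width: 45.2
```

Emit:
move_arm(series=[{"xyz":[0,0,0],"dr":[0,0,0]},{"xyz":[0,0,0],"dr":[0,0,0]},{"xyz":[0,0,0],"dr":[0,0,0]},{"xyz":[0,0,0],"dr":[0,0,0]},{"xyz":[0,0,0],"dr":[0,0,0]},{"xyz":[0,0,0],"dr":[0,0,0]},{"xyz":[0,0,0],"dr":[0,0,0]},{"xyz":[0,0,0],"dr":[0,0,0]}], claw=0.8)

```text
time_s: 78.55
ee_pos: [625.6, 171.7, 306.7]
orientation: [1.764, 0.724, -1.762]
wrist_force: [1.9, -2.6, -0.2]
gripper_width: 15.9
```

Emit:
move_arm(series=[{"xyz":[0,0,0],"dr":[0,0,-0.06]},{"xyz":[0,0,0],"dr":[0,0,-0.08]},{"xyz":[0,0,0],"dr":[0,0,-0.08]},{"xyz":[0,0,0],"dr":[0,0,-0.08]},{"xyz":[0,0,0],"dr":[0,0,-0.08]},{"xyz":[0,0,0],"dr":[0,0,-0.04]},{"xyz":[0,0,0],"dr":[0,0,0]},{"xyz":[0,0,0],"dr":[0,0,0]}])

```text
time_s: 79.22
ee_pos: [625.7, 171.5, 306.7]
orientation: [2.025, 0.369, -2.022]
wrist_force: [3.4, -4.8, -0.3]
gripper_width: 15.8
```

```bash
python3 st.py; python3 -c "
from cell import env;print(env.get_obs()['ft_torque'])"
```

```text
t 79.22 grasp [626.  171.3 142.7] down [ 0.001 -0.001 -1.   ] jawyaw -69.25 j6 1.31 F [ 3.4 -4.8 -0.3] w 15.8
[-0.80426093 -0.28876416  0.08341493]
```

Emit:
move_arm(series=[{"xyz":[0,0,0],"dr":[0,0,0]},{"xyz":[0,0,0],"dr":[0,0,0]},{"xyz":[0,0,0],"dr":[0,0,0]},{"xyz":[0,0,0],"dr":[0,0,0]},{"xyz":[0,0,2.5],"dr":[0,0,0]},{"xyz":[0,-0.6,2.5],"dr":[0,0,0.09]},{"xyz":[0,-2,0],"dr":[0,0,0.09]},{"xyz":[0,-3,0],"dr":[0,0,0.09]}], claw=4.5)

```text
time_s: 79.88
ee_pos: [625.3, 118.2, 358.9]
orientation: [1.859, 0.614, -1.85]
wrist_force: [0.3, -0.2, -0.7]
gripper_width: 44.6
```

Emit:
move_arm(series=[{"xyz":[-0.2,-3,0],"dr":[0,0,0]},{"xyz":[-0.2,-3,0],"dr":[0,0,0]},{"xyz":[-0.2,-3,0],"dr":[0,0,0]},{"xyz":[-0.2,-3,0],"dr":[0,0,0]},{"xyz":[-0.2,-3,0],"dr":[0,0,0]},{"xyz":[-0.2,-3,0],"dr":[0,0,0]},{"xyz":[-0.2,-3,0],"dr":[0,0,0]},{"xyz":[0,-3,0],"dr":[0,0,0]}])

```text
time_s: 80.55
ee_pos: [610.5, -124.7, 356.7]
orientation: [1.86, 0.609, -1.861]
wrist_force: [0.1, 0.9, 0.2]
gripper_width: 45.3
```

Emit:
move_arm(series=[{"xyz":[0,-3,0],"dr":[0,0,0]},{"xyz":[0,-2,0],"dr":[0,0,0]},{"xyz":[0,-1,0],"dr":[0,0,0]},{"xyz":[0,0,0],"dr":[0,0,0]},{"xyz":[0,0,0],"dr":[0,0,0]},{"xyz":[0,0,0],"dr":[0,0,0]},{"xyz":[0,0,0],"dr":[0,0,0]},{"xyz":[0,0,0],"dr":[0,0,0]}])

```text
time_s: 81.22
ee_pos: [611.3, -182.3, 356.7]
orientation: [1.859, 0.609, -1.859]
wrist_force: [0.8, 1.1, 0.1]
gripper_width: 45.0
```

```bash
python3 st.py 610.8 -184.3 142 -53.84
```

```text
t 81.22 grasp [ 611.2 -182.2  192.7] down [-0.  0. -1.] jawyaw -53.75 j6 0.47 F [0.8 1.1 0.1] w 45.0
delta cm [-0.04 -0.21 -5.07] dyaw rad -0.002
```

Emit:
move_arm(series=[{"xyz":[0,-0.1,-1.5],"dr":[0,0,0]},{"xyz":[0,0,-2],"dr":[0,0,0]},{"xyz":[0,0,-1.5],"dr":[0,0,0]},{"xyz":[0,0,0],"dr":[0,0,0]},{"xyz":[0,0,0],"dr":[0,0,0]},{"xyz":[0,0,0],"dr":[0,0,0]},{"xyz":[0,0,0],"dr":[0,0,0]},{"xyz":[0,0,0],"dr":[0,0,0]}])

```text
time_s: 81.88
ee_pos: [611.6, -184.9, 308.0]
orientation: [1.861, 0.605, -1.857]
wrist_force: [-0.0, -0.1, 0.3]
gripper_width: 44.9
```

Emit:
move_arm(series=[{"xyz":[0,0,0],"dr":[0,0,0]},{"xyz":[0,0,0],"dr":[0,0,0]},{"xyz":[0,0,0],"dr":[0,0,0]},{"xyz":[0,0,0],"dr":[0,0,0]},{"xyz":[0,0,0],"dr":[0,0,0]},{"xyz":[0,0,0],"dr":[0,0,0]},{"xyz":[0,0,0],"dr":[0,0,0]},{"xyz":[0,0,0],"dr":[0,0,0]}], claw=0.8)

```text
time_s: 82.55
ee_pos: [611.1, -184.8, 306.7]
orientation: [1.86, 0.607, -1.86]
wrist_force: [-0.9, 0.0, 1.5]
gripper_width: 15.5
```

Emit:
move_arm(series=[{"xyz":[0,0,0],"dr":[0,0,-0.05]},{"xyz":[0,0,0],"dr":[0,0,-0.07]},{"xyz":[0,0,0],"dr":[0,0,-0.07]},{"xyz":[0,0,0],"dr":[0,0,-0.05]},{"xyz":[0,0,0],"dr":[0,0,-0.04]},{"xyz":[0,0,0],"dr":[0,0,0]},{"xyz":[0,0,0],"dr":[0,0,0]},{"xyz":[0,0,0],"dr":[0,0,0]}])

```text
time_s: 83.22
ee_pos: [611.1, -184.8, 306.7]
orientation: [2.03, 0.361, -2.03]
wrist_force: [-0.5, -1.0, 0.7]
gripper_width: 15.9
```

```bash
python3 st.py; python3 -c "
from cell import env;print(env.get_obs()['ft_torque'])"
```

```text
t 83.22 grasp [ 611.1 -184.8  142.7] down [-0.  0. -1.] jawyaw -69.85 j6 0.75 F [-0.5 -1.   0.7] w 15.9
[-0.00591127  0.27014852  0.11595291]
```

Emit:
move_arm(series=[{"xyz":[0,0,0],"dr":[0,0,0]},{"xyz":[0,0,0],"dr":[0,0,0]},{"xyz":[0,0,0],"dr":[0,0,0]},{"xyz":[0,0,0],"dr":[0,0,0]},{"xyz":[0,0,2.5],"dr":[0,0,0]},{"xyz":[0,0.6,2.5],"dr":[0,0,0]},{"xyz":[0,0,2],"dr":[0,0,0]},{"xyz":[0,0,2],"dr":[0,0,0]}], claw=4.5)

```text
time_s: 83.88
ee_pos: [611.2, -178.7, 397.8]
orientation: [2.031, 0.36, -2.03]
wrist_force: [0.9, 0.2, -0.4]
gripper_width: 44.4
```

```bash
cat > ck.py <<'E'
from m import *
im,d=frame('scene','s30.png')
cv2.imwrite('pics/c13.png',cv2.resize(im[160:270,205:395,::-1],None,fx=4.2,fy=4.2,interpolation=cv2.INTER_CUBIC))
W,R,o=cloud('scene',im,d);h=cv2.cvtColor(im,cv2.COLOR_RGB2HSV).astype(int)
for s in(1,-1):
    k=((h[...,0]<6)|(h[...,0]>174))&(h[...,1]>150)&(abs(W[...,2]-152)<7)&(abs(W[...,1]-s*178)<60)&(W[...,0]>540)&(W[...,0]<690)
    P=(o+R*((152-o[2])/R[...,2])[...,None])[k][:,:2]
    C=np.cov((P-P.mean(0)).T);e,v=np.linalg.eigh(C);ax=v[:,1]*np.sign(v[0,1])
    print('knob',s,len(P),'wing yaw',np.degrees(np.arctan2(ax[1],ax[0])).round(1))
ye=(h[...,0]>20)&(h[...,0]<34)&(h[...,1]>150)&(abs(W[...,2]-93)<8)&(W[...,0]<650)
for a,b in((60,140),(-20,60),(-100,-20),(-160,-100)):
    k=ye&(W[...,1]>a)&(W[...,1]<b)&(W[...,2]>85); print('beam z',a,b,k.sum(),np.percentile(W[...,2][k],[50,75]).round(1))
E
python3 ck.py
```

```text
knob 1 136 wing yaw 19.0
knob -1 124 wing yaw 21.9
beam z 60 140 369 [94.4 95.5]
beam z -20 60 366 [94.4 95.5]
beam z -100 -20 353 [94.6 95.9]
beam z -160 -100 263 [94.5 95.5]
```

View pics/c13.png

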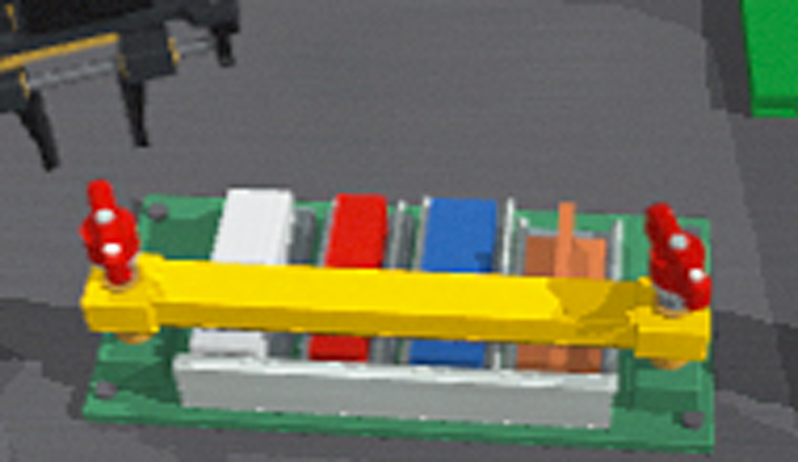

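The beam is level: its top reads 94.5 mm along its whole length, down about 7 mm. All parts are home and both knobs are at about 5.88. I'll add a small equal nip on each knob and read the torque while it turns.

Emit:
move_arm(series=[{"xyz":[0,-0.6,-2],"dr":[0,0,0]},{"xyz":[0,0,-2.5],"dr":[0,0,0]},{"xyz":[0,0,-2.5],"dr":[0,0,0]},{"xyz":[0,0,-2],"dr":[0,0,0]},{"xyz":[0,0,0],"dr":[0,0,0]},{"xyz":[0,0,0],"dr":[0,0,0]},{"xyz":[0,0,0],"dr":[0,0,0]},{"xyz":[0,0,0],"dr":[0,0,0]}])

```text
time_s: 84.6
ee_pos: [611.9, -185.2, 308.3]
orientation: [2.033, 0.358, -2.027]
wrist_force: [1.0, -0.5, 0.4]
gripper_width: 45.0
```

Emit:
move_arm(series=[{"xyz":[0,0,0],"dr":[0,0,0]},{"xyz":[0,0,0],"dr":[0,0,0]},{"xyz":[0,0,0],"dr":[0,0,0]},{"xyz":[0,0,0],"dr":[0,0,0]},{"xyz":[0,0,0],"dr":[0,0,0]},{"xyz":[0,0,0],"dr":[0,0,-0.03]},{"xyz":[0,0,0],"dr":[0,0,-0.04]},{"xyz":[0,0,0],"dr":[0,0,-0.04]}], claw=0.8)

```text
time_s: 85.27
ee_pos: [611.2, -184.7, 306.9]
orientation: [2.093, 0.253, -2.094]
wrist_force: [0.5, 0.2, 0.6]
gripper_width: 15.9
```

```bash
python3 st.py; python3 -c "
from cell import env;o=env.get_obs();print(o['ft_torque'],o['joint_efforts'][5])"
```

```text
t 85.27 grasp [ 611.2 -184.8  142.9] down [-0. -0. -1.] jawyaw -76.22 j6 0.86 F [0.5 0.2 0.6] w 15.9
[-0.0058989   0.19402396  0.35215762] 0.02697198826353997
```

Emit:
move_arm(series=[{"xyz":[0,0,0],"dr":[0,0,0]},{"xyz":[0,0,0],"dr":[0,0,0]},{"xyz":[0,0,0],"dr":[0,0,0]},{"xyz":[0,0,0],"dr":[0,0,0]},{"xyz":[0,0,0],"dr":[0,0,0]},{"xyz":[0,0,0],"dr":[0,0,0]},{"xyz":[0,0,0],"dr":[0,0,0]},{"xyz":[0,0,0],"dr":[0,0,0]}])

```text
time_s: 85.93
ee_pos: [611.2, -184.8, 306.9]
orientation: [2.093, 0.254, -2.093]
wrist_force: [-1.3, 1.0, 3.1]
gripper_width: 16.4
```

```bash
python3 st.py; python3 -c "
from cell import env;o=env.get_obs();print(o['ft_torque'],o['joint_efforts'][5])"
```

```text
t 85.93 grasp [ 611.2 -184.8  142.9] down [ 0.  0. -1.] jawyaw -76.19 j6 0.86 F [-1.3  1.   3.1] w 16.4
[0.09239176 0.30381963 0.25878523] 0.23653049021959305
```

Emit:
move_arm(series=[{"xyz":[0,0,0],"dr":[0,0,0]},{"xyz":[0,0,0],"dr":[0,0,0]},{"xyz":[0,0,0],"dr":[0,0,0]},{"xyz":[0,0,0],"dr":[0,0,0]},{"xyz":[0,0,2.5],"dr":[0,0,0]},{"xyz":[0,0.6,2.5],"dr":[0,0,0.06]},{"xyz":[0,2,0],"dr":[0,0,0.06]},{"xyz":[0,3,0],"dr":[0,0,0]}], claw=4.5)

```text
time_s: 86.6
ee_pos: [612.1, -130.9, 358.7]
orientation: [2.029, 0.363, -2.019]
wrist_force: [0.0, 0.1, 0.3]
gripper_width: 44.7
```

Emit:
move_arm(series=[{"xyz":[0.2,3,0],"dr":[0,0,0]},{"xyz":[0.2,3,0],"dr":[0,0,0]},{"xyz":[0.2,3,0],"dr":[0,0,0]},{"xyz":[0.2,3,0],"dr":[0,0,0]},{"xyz":[0.2,3,0],"dr":[0,0,0]},{"xyz":[0.2,3,0],"dr":[0,0,0]},{"xyz":[0.2,3,0],"dr":[0,0,0]},{"xyz":[0,3,0],"dr":[0,0,0]}])

```text
time_s: 87.27
ee_pos: [625.4, 112.5, 356.5]
orientation: [2.025, 0.369, -2.025]
wrist_force: [0.4, -0.5, 0.3]
gripper_width: 45.4
```

Emit:
move_arm(series=[{"xyz":[0,3,0],"dr":[0,0,0]},{"xyz":[0,2,0],"dr":[0,0,0]},{"xyz":[0,1,0],"dr":[0,0,0]},{"xyz":[0,0,0],"dr":[0,0,0]},{"xyz":[0,0,0],"dr":[0,0,0]},{"xyz":[0,0,0],"dr":[0,0,0]},{"xyz":[0,0,0],"dr":[0,0,0]},{"xyz":[0,0,0],"dr":[0,0,0]}])

```text
time_s: 87.93
ee_pos: [625.5, 169.7, 356.7]
orientation: [2.026, 0.367, -2.026]
wrist_force: [0.5, -0.3, -0.3]
gripper_width: 45.0
```

```bash
python3 st.py 625.5 171.3 142 -69.25
```

```text
t 87.93 grasp [625.5 169.6 192.7] down [-0. -0. -1.] jawyaw -69.44 j6 1.3 F [ 0.5 -0.3 -0.3] w 45.0
delta cm [ 0.    0.17 -5.07] dyaw rad 0.003
```

Emit:
move_arm(series=[{"xyz":[0,0.05,-1.5],"dr":[0,0,0]},{"xyz":[0,0,-2],"dr":[0,0,0]},{"xyz":[0,0,-1.5],"dr":[0,0,0]},{"xyz":[0,0,0],"dr":[0,0,0]},{"xyz":[0,0,0],"dr":[0,0,0]},{"xyz":[0,0,0],"dr":[0,0,0]},{"xyz":[0,0,0],"dr":[0,0,0]},{"xyz":[0,0,0],"dr":[0,0,0]}])

```text
time_s: 88.6
ee_pos: [625.7, 171.6, 308.0]
orientation: [2.027, 0.369, -2.022]
wrist_force: [0.7, 0.1, 0.7]
gripper_width: 45.1
```

Emit:
move_arm(series=[{"xyz":[0,0,0],"dr":[0,0,0]},{"xyz":[0,0,0],"dr":[0,0,0]},{"xyz":[0,0,0],"dr":[0,0,0]},{"xyz":[0,0,0],"dr":[0,0,0]},{"xyz":[0,0,0],"dr":[0,0,0]},{"xyz":[0,0,0],"dr":[0,0,-0.04]},{"xyz":[0,0,0],"dr":[0,0,-0.04]},{"xyz":[0,0,0],"dr":[0,0,-0.04]}], claw=0.8)

```text
time_s: 89.27
ee_pos: [625.4, 171.3, 306.7]
orientation: [2.093, 0.252, -2.092]
wrist_force: [1.1, -1.4, 0.1]
gripper_width: 15.4
```

```bash
python3 st.py; python3 -c "
from cell import env;o=env.get_obs();print(o['ft_torque'],o['joint_efforts'][5])"
```

```text
t 89.27 grasp [625.5 171.  142.7] down [ 0.001 -0.002 -1.   ] jawyaw -76.2 j6 1.43 F [ 1.1 -1.4  0.1] w 15.4
[-0.27427111  0.01583329  0.35655621] 0.08018563035875559
```

Emit:
move_arm(series=[{"xyz":[0,0,0],"dr":[0,0,0]},{"xyz":[0,0,0],"dr":[0,0,0]},{"xyz":[0,0,0],"dr":[0,0,0]},{"xyz":[0,0,0],"dr":[0,0,0]},{"xyz":[0,0,0],"dr":[0,0,0]},{"xyz":[0,0,0],"dr":[0,0,0]},{"xyz":[0,0,0],"dr":[0,0,0]},{"xyz":[0,0,0],"dr":[0,0,0]}])

```text
time_s: 89.93
ee_pos: [625.4, 171.2, 306.7]
orientation: [2.093, 0.252, -2.093]
wrist_force: [2.0, -4.9, 0.4]
gripper_width: 16.0
```

```bash
python3 st.py
```

```text
t 89.93 grasp [625.5 171.  142.7] down [ 0.001 -0.001 -1.   ] jawyaw -76.19 j6 1.43 F [ 2.  -4.9  0.4] w 16.0
```

Emit:
move_arm(series=[{"xyz":[0,0,0],"dr":[0,0,0]},{"xyz":[0,0,0],"dr":[0,0,0]},{"xyz":[0,0,0],"dr":[0,0,0]},{"xyz":[0,0,0],"dr":[0,0,0]},{"xyz":[0,0,2],"dr":[0,0,0]},{"xyz":[0,0,2.5],"dr":[0,0,0]},{"xyz":[0,0,2.5],"dr":[0,0,0]},{"xyz":[0,0,2],"dr":[0,0,0]}], claw=4.5)

```text
time_s: 90.6
ee_pos: [625.2, 172.2, 398.3]
orientation: [2.095, 0.254, -2.093]
wrist_force: [0.1, 0.1, 1.3]
gripper_width: 44.7
```

Emit:
move_arm(series=[{"xyz":[-3,0,0],"dr":[0,0,0]},{"xyz":[-3,0,0],"dr":[0,0,0]},{"xyz":[-3,0,0],"dr":[0,0,0]},{"xyz":[-3,0,0],"dr":[0,0,0]},{"xyz":[-3,0,0],"dr":[0,0,0]},{"xyz":[0,0,0],"dr":[0,0,0]},{"xyz":[0,0,0],"dr":[0,0,0]},{"xyz":[0,0,0],"dr":[0,0,0]}])

```text
time_s: 91.27
ee_pos: [475.8, 172.0, 397.2]
orientation: [2.096, 0.254, -2.091]
wrist_force: [0.3, -0.3, 0.2]
gripper_width: 45.2
```

```bash
sed -i "s/c13/c14/;s/s30/s31/;s/160:270,205:395/120:310,130:470/;s/fx=4.2,fy=4.2/fx=2.35,fy=2.35/" ck.py; python3 ck.py
```

```text
knob 1 140 wing yaw 12.4
knob -1 127 wing yaw 15.6
beam z 60 140 363 [94.4 95.6]
beam z -20 60 367 [94.5 95.5]
beam z -100 -20 359 [94.3 95.7]
beam z -160 -100 262 [94.3 95.6]
```

View pics/c14.png

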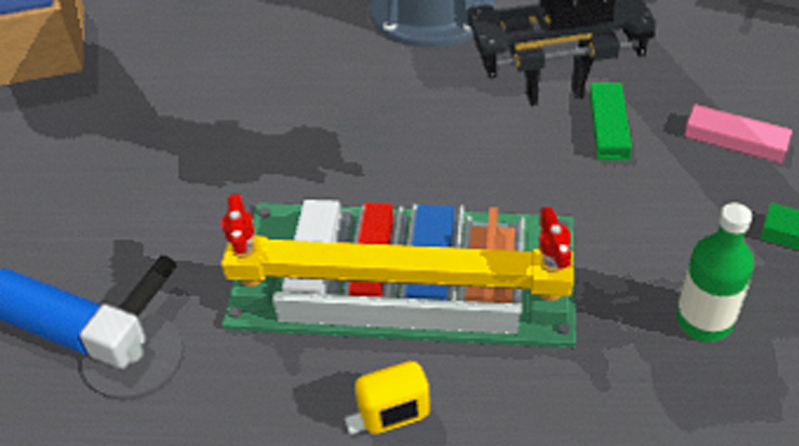

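All four parts are home at (315,245), (373,240), (432,240) and (492,250). The beam is level, and the grinder, spray bottle and tape measure haven't moved. Handing in.

```bash
python3 -c "
from cell import env;print(env.sign_off())"
```

```text
the job is handed in; nothing more can be done
None
```

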